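# Swap the packs in the battery bay of a work light

### The job

Change the batteries of the work light: press both snap tabs of the bay's cover inward and lift the cover off, then move every spent pack from the bay into the clear tub before loading every fresh pack from the bench upright into the bay. Snap the cover back on the light, level and fully home, press the loose lid onto the tub's rim until it sits level all round, and leave the other bench tools and cans where they are.

Things in the scene. Friction and masses are not known exactly. Their poses are not given: they have to be found in the camera images.
- light: work light, fixed: black battery bay along x, yellow lamp head (116 mm wide, 90 mm high) at its +x end, its near face 142 mm from the origin. Origin on the bench under the bay's centre, z up. Outer bay walls 224 x 41 mm, tops 32 mm above the origin. A flange along each long side (16 to 22 mm up, out to y = +-25 mm) carries the cover and catches its tab hooks.
- bay (a point): centre of the bay's floor, 10 mm above the light's origin, axes as the light's. The bay is 212 (x) x 36 mm (y) inside, 22 mm deep, open at the top. Packs stand in one row, long side along x; room for three, for instance centred at x = -71, 0 and +71 mm. A standing pack rises 28 mm above the wall tops.
- cover: loose grey hood, 240 (x) x 50 (y) x 62 mm tall, 0.14 kg, over the bay at the start. Origin at the centre of its underside (lower edge of its end walls, on which it stands level); z up. Its long sides end 18 mm higher and rest on the flanges. Fully home, its origin is 4 mm above the light's, x axes in line (either way round); play 1.6 mm (y), 3 mm (x) each side.
- tab_left (a joint): tilt of the black spring tab (36 mm long) at the middle of the cover's +y side: 0 rad at rest (hooked, locks the cover on), 0.30 fully pressed (clear from 0.26). A lever: pivot 29 mm above the cover's origin, finger plate rising to 52 mm, leaning out at rest (72 mm over both tabs at the top), upright when pressed (58 mm over both). 6 N presses one home.
- tab_right (a joint): the same for the -y side. Squeezing both tabs between two fingers from above unhooks the cover and grips it. To refit the cover, lower it with the tabs squeezed and let go, or push it down (about 20 N) until the sloped hooks snap under the flanges.
- tub: clear open square tub for spent packs, fixed, 130 x 130 x 75 mm tall, walls and floor 4 mm; origin at the centre of its underside, z up. Two sprung white nubs on the inner rim at +-y, which the lid has to be pushed past.
- lid: loose white square lid 138 x 138 mm, 0.16 kg, right way up on the bench. Origin under the centre of its plug (13 mm deep, 117 mm square); plate 13 to 17 mm up; grip bar on top 70 (x) x 20 (y) mm, rising to 43 mm. Fits at any quarter turn, play 2.5 mm. Laid on the tub it stays 11 mm proud; pressed with 10 N near its middle it snaps down, origin 62 mm above the tub's.
- old_a: black box-shaped battery pack with a grey terminal plate on top, 62 long (x) x 32 wide (y) x 50 mm tall, 0.2 kg, bottom-heavy; origin at the centre of its underside, z up; all packs are alike. Spent: starts in the light's bay under the cover (one or two are present).
- old_b: black box-shaped battery pack with a grey terminal plate on top, 62 long (x) x 32 wide (y) x 50 mm tall, 0.2 kg, bottom-heavy; origin at the centre of its underside, z up; all packs are alike. Spent: starts in the light's bay under the cover (one or two are present).
- new_a: black box-shaped battery pack with a grey terminal plate on top, 62 long (x) x 32 wide (y) x 50 mm tall, 0.2 kg, bottom-heavy; origin at the centre of its underside, z up; all packs are alike. Fresh: starts standing on the bench between light and tub (two or three are present).
- new_b: black box-shaped battery pack with a grey terminal plate on top, 62 long (x) x 32 wide (y) x 50 mm tall, 0.2 kg, bottom-heavy; origin at the centre of its underside, z up; all packs are alike. Fresh: starts standing on the bench between light and tub (two or three are present).
- new_c: black box-shaped battery pack with a grey terminal plate on top, 62 long (x) x 32 wide (y) x 50 mm tall, 0.2 kg, bottom-heavy; origin at the centre of its underside, z up; all packs are alike. Fresh: starts standing on the bench between light and tub (two or three are present).
- mat: flat black rubber mat 85 (x) x 280 (y) x 3 mm fixed on the bench in front of the robot, kept clear: a good place to put the cover down, lengthwise on it; origin at the centre of its underside
- screwdriver: bystander: screwdriver lying on the bench between the things, about 200 mm along its x
- spray_can: bystander: upright spray can, 60 mm across, 170 mm tall; origin under it
- glue_jar: bystander: upright jar, 64 mm across, 80 mm tall; origin under it
- tape_roll: bystander: roll of tape lying flat, 90 mm across, 30 mm tall; origin under its centre
- wrench: bystander: wrench lying on the bench near the robot, about 180 mm along its x
Not all that is in view belongs to the job. What is shaped like the new_a but green is not meant.

How it is judged:
By the outcome, as a careful person would: the job done as asked, in the order asked, and still so for the second after the job is handed in, with the robot touching nothing.
Of old_a, old_b only 1 to 2 are there at a start; the rules pass over those that are not, and their reading is None.
Of new_a, new_b, new_c only 2 to 3 are there at a start; the rules pass over those that are not, and their reading is None.
At some moment in a run one of new_a, new_b, new_c, lid may be knocked a few centimetres aside while the robot is not near it.
It also fails if it takes over 210 s, if anything falls off the work surface, if the arm or the gripper's body presses on something with over 40 N, if the wrist force passes 120 N, or if a joint passes its speed limit or range.

### The arm

A 7-joint arm with a two-finger parallel gripper is mounted at the origin on the work surface. World frame = base frame: x ahead of the robot, y to its left, z up, the work surface at z = 0. Lengths are in m, angles in rad, forces in N, time in s.
With the tool pointing down it reaches from about 0.425 to 0.825 m from the base axis. Payload 3.6 kg.
Tool frame: the origin (TCP) lies at the very end of the fingers, on their centre line; the grasp point (between the pads) lies 19 mm behind it (env.grasp_offset is the z of the grasp point in the tool frame, in m); z points along the fingers, y is the line along which they close (so a half turn about z gives the same grasp; the last joint's range is limited). The gripper opens to 93 mm and grips with 3 to 60 N. Pads are 15 mm wide; open, the fingers measure 128 mm over their backs; the gripper's body (75 mm by 188 mm) begins 65 mm behind the grasp point.
Start: joints at [1.29, 0.615, -0.013, 1.423, 0.008, 1.103, -0.04], TCP at [0.164, -0.629, 0.219] pointing down, gripper open.
Joint ranges: [-3.12, 3.12], [-0.3, 2.06], [-1.34, 1.32], [0.26, 2.42], [-1.36, 4.5], [0.01, 1.98], [-2.84, 2.84]. Speed limits (rad/s): [2.79, 2.79, 3.14, 3.14, 3.14, 3.14, 3.14].

### API

Orientations are given as [roll, pitch, yaw] about the fixed x, y, z axes, in that order (R = Rz(yaw) Ry(pitch) Rx(roll)).
In Python, from cell import env gives the robot as it stands.
- The arm moves only by the tool move_arm, never from a script. Its argument "targets" is a list of rows, each an object with "delta_pos": the shift along the tool's x, y, z in cm, a list of three; "turn": the turn about the tool's z in rad. In form: [{"delta_pos": [dx, dy, dz], "turn": turn}, ...]. A call has 1 to 8 rows; each row is the pose to reach, as a shift and turn from the pose commanded when the call began, along the tool's axes at that moment; what a row does not reach only later rows make up. A row lasts 1/8 s, in which the tool goes at most 62.5 mm and 10.7 degrees, less where a joint would pass 70% of its speed; a pose out of reach is approached as far as the arm can. A call with a gripper value outside its range is refused whole. "hand" is the closure, from 0 (fully open) to 1 (shut), set as the call begins (left out, the last holds). The fingers move at their own pace and stop on an object; the grip force is fixed at half the most. Time passes only in rows, so rows that repeat a pose let the fingers close. It gives the time, the measured TCP pose, the force, the opening and the grip force at its end, in the units of the state.
- env.state(): the state, without advancing time (a new reading comes with each control period).
- env.get_image(name): name is "scene" or "top" or "wrist"; returns (picture, depth): 400x640x3 uint8, blue, green, red; 400x640 float32, m along the optical axis (not along the pixel's ray), 0 where there is no reading.
- env.calibration(name): a dict with "fx", "fy", "cx", "cy" (pixels), "cam_to_world" (4x4, takes a point from camera to world coordinates). Camera axes: x right, y down, z forward; pixel columns grow to the right and rows downward; lengths in m; the calibration is good to about 2 mm. A picture is of the moment at which its call begins: read the wrist's pose just before it. calibration takes no time and is no camera call; for the wrist camera it gives the pose at the moment of the call.
- env.sign_off(): hands the job in; it is judged then, once.
Trained networks look in the newest picture that a camera, given by its name, has taken for a name from the list of things; names that differ only in an ending like _2 or _b are one class to them, and where a whole thing is asked for, a point or a joint stands for the part that bears it (a point fixed in the world has none). Each returns a list of dicts, best first, with "confidence" (0 to 1); they miss things now and then, are a little off and sometimes report something else, mostly with a low value. They report only what shows in the picture. A call takes as long as a camera call. They do not tell look-alikes from the thing itself.
- env.masks_of(camera, query): "mask" (400x640 bool, what is visible of it) and "position" ([column, row] in pixels, amid what is visible of it).
The state is a dict: "time": time; "qpos": joint angles; "joint_velocities": joint speeds; "tau": joint torques, N m; "position": TCP position; "tool_rot": TCP orientation; "wrist_force": force on the tool from outside, world axes, zero at the start; "torque": the same for the moment, N m; "opening": finger opening in m; "gripper_force": force on a finger pad.
Only numpy, scipy, OpenCV 4.12 (cv2) and the standard library are available. Lean on these libraries where they do the work, as an engineer would, in place of code of your own. Each camera call takes 0.05 s, during which the arm holds its last target. There are 200 camera calls.

## Working session

There is one attempt and no reset: what is moved stays moved. The work goes in short steps, Python scripts to look and compute and a tool call to move; the robot and the scene stay as the last step left them, time stands still between calls to the robot, and variables do not carry over. Pictures are saved under pics/ and viewed, at most 14 in all, crops included, and the job is handed in when it is done.

Besides the shell and the picture viewer there is one more tool, called after "Emit:" as name([rows], argument=value, ...), one row to a line, values as JSON. move_arm: Moves the arm, as the interface text tells. Its arguments: {"type":"object","properties":{"targets":{"type":"array"},"hand":{"type":"number"}},"required":["targets"]}

```bash
mkdir -p pics; ls; python3 - <<'E'
from cell import env
import cv2
s=env.state();print(s)
for n in("scene","top"):
    p,d=env.get_image(n);cv2.imwrite(f"pics/{n}0.png",p)
    c=env.calibration(n);print(n,c)
E
```

```text
pics
{'time': 0.0, 'qpos': array([ 1.28946432,  0.61589456, -0.01262361,  1.42484834,  0.00813508,
        1.10337512, -0.04039347]), 'joint_velocities': array([-5.20294284e-05,  1.96661126e-03, -6.30218021e-04,  8.47365790e-04,
       -1.70633053e-03,  9.06694679e-04, -8.65381200e-04]), 'tau': array([ 5.42688241e-06, -4.58942163e+01,  2.08772672e-01, -1.65744442e+01,
       -6.11325935e-02,  2.03677331e-02,  2.37810063e-04]), 'position': array([ 0.16366523, -0.62826918,  0.2175139 ]), 'tool_rot': array([-3.13911881e+00,  6.09061349e-05,  2.54926524e-01]), 'wrist_force': array([ 0.67246816,  0.31919552, -0.28913634]), 'torque': array([ 0.02642432, -0.01209236, -0.0429664 ]), 'gripper_force': 0.0, 'opening': 0.09308835640098775}
scene {'fx': 389.57351638789623, 'fy': 389.57351638789623, 'cx': 328.37130928374125, 'cy': 206.0511148565226, 'cam_to_world': array([[-6.56785124e-01,  4.37083727e-01, -6.14484432e-01,
         1.21210049e+00],
       [ 7.54077563e-01,  3.80068692e-01, -5.35644303e-01,
         5.65076198e-01],
       [-5.75113936e-04, -8.15172132e-01, -5.79218494e-01,
         6.91251880e-01],
       [ 0.00000000e+00,  0.00000000e+00,  0.00000000e+00,
         1.00000000e+00]])}
top {'fx': 466.9002111288579, 'fy': 466.9002111288579, 'cx': 319.65195036954367, 'cy': 199.31451747343107, 'cam_to_world': array([[ 2.77154831e-04, -9.90095815e-01,  1.40393023e-01,
         3.15437254e-01],
       [-9.99995514e-01, -6.93111932e-04, -2.91391713e-03,
        -5.64473808e-03],
       [ 2.98236524e-03, -1.40391586e-01, -9.90091566e-01,
         1.45328400e+00],
       [ 0.00000000e+00,  0.00000000e+00,  0.00000000e+00,
         1.00000000e+00]])}
```

View pics/top0.png

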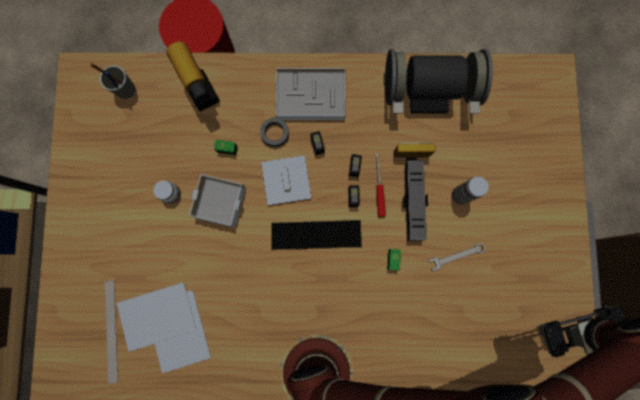

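View pics/scene0.png

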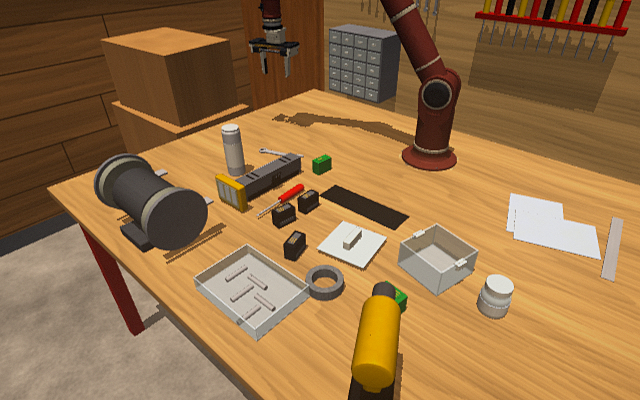

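The top view shows the light at (416,200) with its lamp at (415,150). Three fresh packs are at (317,142), (355,165) and (354,195). The lid is at (286,180), the tub at (218,201) and the mat at (316,235). The green blocks are decoys.

```bash
cat > h.py <<'E'
from cell import env
import numpy as np, cv2
def cloud(n):
    p,d=env.get_image(n); c=env.calibration(n)
    v,u=np.mgrid[:400,:640]
    P=np.stack([(u-c['cx'])/c['fx']*d,(v-c['cy'])/c['fy']*d,d],-1)
    T=c['cam_to_world']; return p,d,P@T[:3,:3].T+T[:3,3]
def rect(W,m):
    q=W[m]; r=cv2.minAreaRect((q[:,:2]*1000).astype(np.float32))
    return np.round(r[0],1),np.round(r[1],1),round(r[2],1)
E
python3 - <<'E'
from h import *
p,d,W=cloud("top")
for n in["light","cover","tub","lid","old_a","new_a","mat","screwdriver","spray_can","wrench","tape_roll","glue_jar","tab_left"]:
    for r in env.masks_of("top",n)[:5]:
        m=r["mask"]&(d>0); 
        if m.sum()<10 or r["confidence"]<.2: continue
        z=W[m][:,2]; zt=np.percentile(z,90)
        print(n,round(r["confidence"],2),np.round(r["position"]),m.sum(),"z",np.round(np.percentile(z,[5,50,95]),3),"all",*rect(W,m),"top",*rect(W,m&(abs(W[...,2]-zt)<.006)))
E
```

```text
light 0.56 [413. 152.] 537 z [0.017 0.085 0.094] all [ 666.6 -297.1] [113.1  33.4] 89.7 top [ 666.5 -297.6] [112.1  27.4] 89.9
light 0.45 [416. 201.] 1652 z [0.025 0.065 0.07 ] all [ 518.7 -305. ] [ 80.3 256.3] 89.4 top [ 511.7 -299.8] [237.4  51.2] 0.3
cover 0.74 [416. 200.] 1557 z [0.036 0.065 0.07 ] all [ 511.2 -298.9] [240.6  69.8] 4.4 top [ 511.7 -299.8] [237.4  51.2] 0.3
tub 0.83 [219. 197.] 2130 z [-0.     0.007  0.076] all [512.6 309.9] [161.9 130.1] 76.6 top [510.5 301.3] [144.1 130.1] 76.7
lid 0.61 [285. 180.] 1862 z [0.012 0.017 0.041] all [580.6  96.9] [137.9 137.6] 8.5 top [580.3  96.7] [136.9 136.9] 9.3
old_a 0.45 [415. 203.] 1474 z [0.041 0.065 0.07 ] all [ 509.6 -298.9] [ 67.9 237.4] 86.4 top [ 510.3 -298.5] [234.9  50.8] 1.1
new_a 0.76 [390. 262.] 245 z [0.022 0.049 0.055] all [ 335.6 -232.5] [32.7 64.1] 84.3 top [ 334.  -232.9] [30.7 60.5] 84.3
new_a 0.74 [225. 149.] 283 z [0.013 0.049 0.055] all [681.2 285. ] [62.7 33. ] 82.1 top [681.4 285. ] [62.6 31.4] 83.3
new_a 0.73 [356. 164.] 242 z [0.021 0.049 0.055] all [ 623.2 -120.1] [35.6 61.9] 82.5 top [ 624.  -118.3] 
[... 557 characters left out ...]
49 0.055] all [695.   -0.7] [62.6 31.2] 15.7 top [695.   -1.3] [59.4 30.2] 16.0
spray_can 0.93 [471. 192.] 678 z [0.025 0.159 0.173] all [ 528.6 -476.6] [114.4  57.3] 81.2 top [ 535.1 -451. ] [51.6 52.7] 1.7
wrench 0.95 [454. 253.] 334 z [0.002 0.007 0.012] all [ 344.  -432.8] [ 36.3 174.8] 18.4 top [ 344.  -432.8] [ 36.3 174.8] 18.4
tape_roll 0.71 [274. 121.] 451 z [0.007 0.029 0.034] all [734.  134.5] [89.2 88.7] 8.1 top [734.4 135. ] [87.9 87.8] 67.7
glue_jar 0.9 [167. 191.] 413 z [0.023 0.077 0.084] all [536.4 452.8] [55.5 56.1] 22.7 top [537.3 455.4] [51.3 50.1] 8.3
tab_left 0.59 [405. 202.] 23 z [0.038 0.054 0.059] all [ 508.1 -269.3] [27.7  9.3] 0.5 top [ 508.8 -266. ] [24.5  2.9] 1.2
```

```bash
cat >> h.py <<'E'
def delta(x,y,z,yaw,frm=None):
    "move numbers (cm, rad) from the present pose, or frm=(x,y,z,yaw), to a target; prints"
    if frm is None:
        s=env.state(); frm=(*s['position'],s['tool_rot'][2])
    a=frm[3]; d=np.array([x,y,z])-frm[:3]
    t=(yaw-a+np.pi/2)%np.pi-np.pi/2
    print("d",np.round([100*(d[0]*np.cos(a)+d[1]*np.sin(a)),100*(d[0]*np.sin(a)-d[1]*np.cos(a)),-100*d[2]],2),"turn",round(-t,3))
E
python3 - <<'E'
from h import *
delta(.5115,-.299,.219,0,(.164,-.629,.219,.255))
E
```

```text
d [ 41.95 -23.17  -0.  ] turn 0.255
```

Emit:
move_arm([
  {"delta_pos": [42,-23.2,0],"turn": 0.255},
  {"delta_pos": [42,-23.2,0],"turn": 0.255},
  {"delta_pos": [42,-23.2,0],"turn": 0.255},
  {"delta_pos": [42,-23.2,0],"turn": 0.255},
  {"delta_pos": [42,-23.2,0],"turn": 0.255},
  {"delta_pos": [42,-23.2,0],"turn": 0.255},
  {"delta_pos": [42,-23.2,0],"turn": 0.255},
  {"delta_pos": [42,-23.2,0],"turn": 0.255},
], hand=0)

```text
time: 1.8
position: [0.5144, -0.2952, 0.2189]
tool_rot: [-3.14, -0.001, 0.004]
wrist_force: [0.1, -0.7, 0.2]
opening: 0.0932
gripper_force: 0.0
```

Emit:
move_arm([
  {"delta_pos": [0,0,0],"turn": 0},
  {"delta_pos": [0,0,0],"turn": 0},
])

```text
time: 2.05
position: [0.511, -0.2996, 0.2186]
tool_rot: [3.141, 0.001, -0.001]
wrist_force: [1.1, -0.4, -0.4]
opening: 0.093
gripper_force: 0.0
```

```bash
python3 - <<'E'
from h import *
s=env.state();print(s['time'],s['position'],s['tool_rot'],s['wrist_force'],s['opening'])
p,d,W=cloud("wrist");cv2.imwrite("pics/w1.png",p)
for n in["cover","tab_left"]:
    for r in env.masks_of("wrist",n)[:3]:
        m=r["mask"]&(d>0); print(n,r["confidence"],r["position"],np.percentile(W[m][:,2],[5,50,95]),*rect(W,m&(abs(W[...,2]-.066)<.005)) if n=="cover" else rect(W,m))
        print(W[m].mean(0))
E
```

```text
2.05 [ 0.51101384 -0.29956467  0.21863382] [ 3.14060575e+00  9.33909647e-04 -1.15224324e-03] [ 1.11977355 -0.3817176  -0.44463098] 0.09302825456249221
cover 0.63 [311.5, 170.5] [0.056566   0.06593221 0.0672397 ] [ 517.  -302.1] [229.6  49.6] 0.3
[ 0.52675412 -0.30209297  0.06510849]
```

View pics/w1.png

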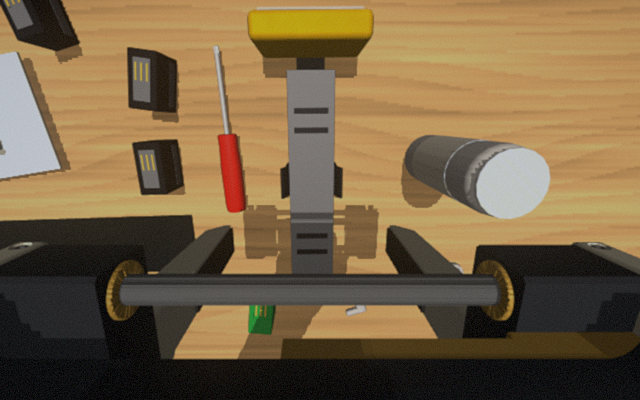

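The wrist view shows the cover at (311,170), centred between the fingers, with tabs at (285,180) and (337,180). I'll descend and squeeze.

Emit:
move_arm([
  {"delta_pos": [0,0.1,6],"turn": 0},
  {"delta_pos": [0,0.1,12],"turn": 0},
  {"delta_pos": [0,0.1,16],"turn": 0},
  {"delta_pos": [0,0.1,18.2],"turn": 0},
  {"delta_pos": [0,0.1,18.2],"turn": 0},
])

```text
time: 2.82
position: [0.5097, -0.3002, 0.0351]
tool_rot: [-3.14, 0.004, -0.002]
wrist_force: [-0.5, 0.5, 0.5]
opening: 0.0931
gripper_force: 0.0
```

Emit:
move_arm([
  {"delta_pos": [0,0,0],"turn": 0},
  {"delta_pos": [0,0,0],"turn": 0},
  {"delta_pos": [0,0,0],"turn": 0},
  {"delta_pos": [0,0,0],"turn": 0},
  {"delta_pos": [0,0,0],"turn": 0},
  {"delta_pos": [0,0,0],"turn": 0},
], hand=1)

```text
time: 3.58
position: [0.5129, -0.3012, 0.0386]
tool_rot: [3.139, -0.003, -0.0]
wrist_force: [-1.4, -1.4, 5.5]
opening: 0.0572
gripper_force: 30.0
```

Emit:
move_arm([
  {"delta_pos": [0,0,-1],"turn": 0},
  {"delta_pos": [0,0,-2.5],"turn": 0},
  {"delta_pos": [0,0,-5],"turn": 0},
  {"delta_pos": [0,0,-9],"turn": 0},
  {"delta_pos": [0,0,-12],"turn": 0},
  {"delta_pos": [0,0,-12],"turn": 0},
])

```text
time: 4.32
position: [0.5134, -0.3, 0.1596]
tool_rot: [3.139, -0.006, 0.0]
wrist_force: [-0.6, -0.1, -1.0]
opening: 0.0576
gripper_force: 30.0
```

```bash
python3 - <<'E'
from h import *
s=env.state();print(s['time'],s['position'],s['wrist_force'],s['opening'])
p,d,W=cloud("top");cv2.imwrite("pics/t2.png",cv2.resize(p[100:300,200:520],None,fx=2,fy=2,interpolation=cv2.INTER_CUBIC))
m=(W[...,2]>.012)&(abs(W[...,0]-.41)<.06)&(abs(W[...,1])<.17);print("on mat",m.sum())
delta(.432,.002,.157,np.pi/2,(.5115,-.3,.157,0))
E
```

```text
4.325 [ 0.51343589 -0.29995904  0.15963016] [-0.62693795 -0.12215519 -0.97372929] 0.05758346525489347
on mat 36
d [ -7.95 -30.2   -0.  ] turn 1.571
```

View pics/t2.png

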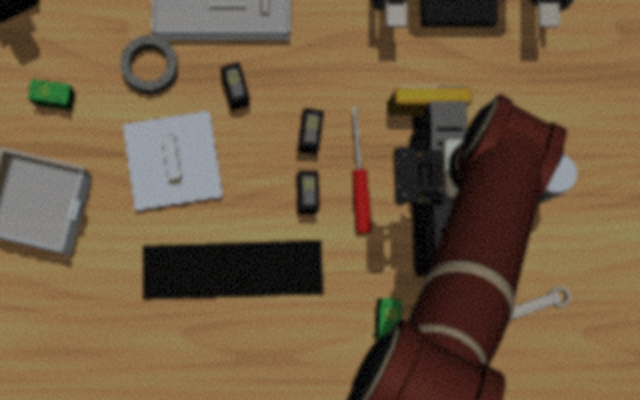

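The cover is off and the mat is clear. Next I carry the cover to the mat.

Emit:
move_arm([
  {"delta_pos": [-2,-7,0],"turn": 0},
  {"delta_pos": [-8,-30.2,0],"turn": -0.2},
  {"delta_pos": [-8,-30.2,0],"turn": -0.4},
  {"delta_pos": [-8,-30.2,0],"turn": -0.6},
  {"delta_pos": [-8,-30.2,0],"turn": -0.8},
  {"delta_pos": [-8,-30.2,0],"turn": -1.0},
  {"delta_pos": [-8,-30.2,0],"turn": -1.2},
  {"delta_pos": [-8,-30.2,0],"turn": -1.4},
])

```text
time: 5.38
position: [0.4302, 0.0028, 0.1553]
tool_rot: [-3.138, 0.001, 1.32]
wrist_force: [-0.1, -0.5, -0.4]
opening: 0.0573
gripper_force: 30.0
```

Emit:
move_arm([
  {"delta_pos": [0,0,0],"turn": -0.17},
  {"delta_pos": [0,0,0],"turn": -0.17},
  {"delta_pos": [0,0,0],"turn": -0.17},
])

```text
time: 5.75
position: [0.4311, 0.0024, 0.156]
tool_rot: [-3.14, -0.0, 1.48]
wrist_force: [-0.2, 0.3, -1.3]
opening: 0.0573
gripper_force: 30.0
```

```bash
python3 - <<'E'
from h import *
s=env.state();print(s['time'],s['position'],s['tool_rot'],s['qpos'])
p,d,W=cloud("top")
m=(W[...,2]<.05)&(W[...,2]>.012)&(abs(W[...,0]-.43)<.05)&(abs(W[...,1])<.17);print(m.sum())
E
```

```text
5.75 [0.43114417 0.00237131 0.15598611] [-3.13966810e+00 -8.98168219e-05  1.47984750e+00] [ 0.24841096  0.40060023 -0.41261724  2.09295763  0.24575069  0.6953941
 -0.41624843]
1
```

Emit:
move_arm([
  {"delta_pos": [0,0,4],"turn": -0.09},
  {"delta_pos": [0,0,8],"turn": -0.09},
  {"delta_pos": [0,0,10.5],"turn": -0.09},
  {"delta_pos": [0,0,11.5],"turn": -0.09},
  {"delta_pos": [0,0,12],"turn": -0.09},
  {"delta_pos": [0,0,12],"turn": -0.09},
  {"delta_pos": [0,0,12],"turn": -0.09},
])

```text
time: 6.68
position: [0.4326, 0.0026, 0.0375]
tool_rot: [3.139, -0.0, 1.572]
wrist_force: [-0.3, -0.9, 1.4]
opening: 0.057
gripper_force: 30.0
```

Emit:
move_arm([
  {"delta_pos": [0,0,0],"turn": 0},
  {"delta_pos": [0,0,0],"turn": 0},
  {"delta_pos": [0,0,0],"turn": 0},
  {"delta_pos": [0,0,-3],"turn": 0},
  {"delta_pos": [0,0,-9],"turn": 0},
  {"delta_pos": [0,0,-15],"turn": 0},
  {"delta_pos": [0,0,-15],"turn": 0},
], hand=0)

```text
time: 7.55
position: [0.4349, 0.0028, 0.1907]
tool_rot: [3.131, 0.0, 1.572]
wrist_force: [0.5, -0.6, -1.2]
opening: 0.0927
gripper_force: 0.0
```

```bash
python3 - <<'E'
from h import *
s=env.state();print(s['time'],s['position'],s['tool_rot'])
p,d,W=cloud("top");cv2.imwrite("pics/t3.png",cv2.resize(p[100:300,140:500],None,fx=2,fy=2,interpolation=cv2.INTER_CUBIC))
for n in["old_a","cover","lid","tub"]:
    for r in env.masks_of("top",n)[:6]:
        m=r["mask"]&(d>0); zt=np.percentile(W[m][:,2],90)
        print(n,round(r["confidence"],2),np.round(r["position"]),m.sum(),"zt",zt.round(3),*rect(W,m&(abs(W[...,2]-zt)<.006)))
b=(abs(W[...,0]-.511)<.1)&(abs(W[...,1]+.3)<.022)
xs=W[...,0][b&(W[...,2]>.054)&(W[...,2]<.067)];print(np.histogram(xs,bins=np.arange(.4,.63,.01)))
print("tub rim",rect(W,(W[...,2]>.068)&(W[...,2]<.085)&(abs(W[...,0]-.51)<.12)&(abs(W[...,1]-.305)<.11)))
E
```

```text
7.55 [0.43487829 0.00277841 0.19069341] [3.13118036e+00 1.10517744e-04 1.57164784e+00]
old_a 0.69 [418. 221.] 278 zt 0.063 [ 441.7 -301.1] [60.4 32.2] 0.7
old_a 0.65 [416. 193.] 277 zt 0.064 [ 538.7 -299.6] [61.8 30.8] 1.9
old_a 0.37 [355. 195.] 245 zt 0.054 [ 527.1 -114.1] [30.6 62.2] 89.6
cover 0.9 [294. 230.] 665 zt 0.069 [431.8   2.6] [ 48.4 235.9] 0.0
cover 0.61 [291. 238.] 700 zt 0.007 [409.5   2.1] [ 83.4 279.3] 2.0
lid 0.65 [470. 192.] 709 zt 0.172 [ 535.2 -451.4] [51.5 52.1] 1.4
lid 0.6 [282. 181.] 1729 zt 0.026 [580.6  97.4] [135.8 135.3] 9.5
tub 0.75 [216. 200.] 2079 zt 0.072 [510.2 300.9] [142.8 129.4] 76.6
(array([ 0, 30, 43, 30, 34, 40, 29,  9,  0,  0, 11, 37, 34, 30, 27, 35, 33,
        3,  0,  0,  0,  0]), array([0.4 , 0.41, 0.42, 0.43, 0.44, 0.45, 0.46, 0.47, 0.48, 0.49, 0.5 ,
       0.51, 0.52, 0.53, 0.54, 0.55, 0.56, 0.57, 0.58, 0.59, 0.6 , 0.61,
       0.62]))
tub rim (array([510.8, 301.3]), array([143.9, 130.6]), 76.6)
```

View pics/t3.png

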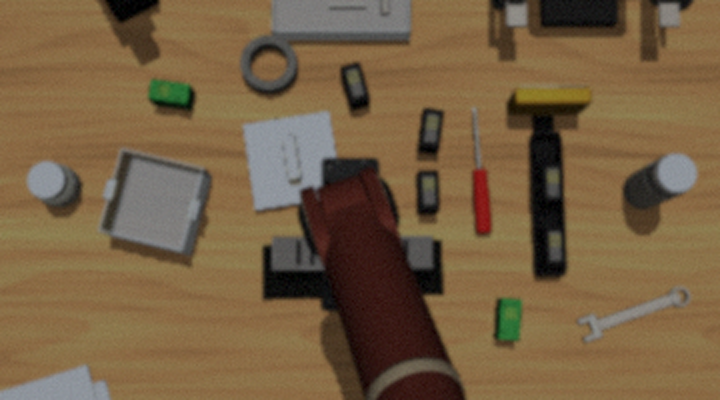

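```bash
python3 - <<'E'
from h import *
delta(.5385,-.2995,.16,np.pi,(.432,.0026,.187,1.571))
E
```

```text
d [-30.21  10.64   2.7 ] turn -1.571
```

Emit:
move_arm([
  {"delta_pos": [-30.2,10.6,0],"turn": -1.57},
  {"delta_pos": [-30.2,10.6,0],"turn": -1.57},
  {"delta_pos": [-30.2,10.6,0],"turn": -1.57},
  {"delta_pos": [-30.2,10.6,2.7],"turn": -1.57},
  {"delta_pos": [-30.2,10.6,2.7],"turn": -1.57},
  {"delta_pos": [-30.2,10.6,2.7],"turn": -1.57},
  {"delta_pos": [-30.2,10.6,2.7],"turn": -1.57},
  {"delta_pos": [-30.2,10.6,2.7],"turn": -1.57},
], hand=0.3)

```text
time: 8.8
position: [0.5374, -0.2991, 0.157]
tool_rot: [3.139, -0.004, 3.069]
wrist_force: [-0.8, 0.1, 0.4]
opening: 0.0648
gripper_force: 0.0
```

Emit:
move_arm([
  {"delta_pos": [0,0,0],"turn": -0.15},
  {"delta_pos": [0,0,0],"turn": -0.15},
  {"delta_pos": [0,0,0],"turn": -0.15},
])

```text
time: 9.18
position: [0.5379, -0.2991, 0.1585]
tool_rot: [3.14, -0.002, -3.072]
wrist_force: [-0.5, 0.3, -0.1]
opening: 0.0649
gripper_force: 0.0
```

```bash
python3 - <<'E'
from h import *
s=env.state();print(s['time'],s['position'],s['tool_rot'],s['qpos'],s['opening'])
delta(.5385,-.2995,.039,np.pi)
p,d,W=cloud("wrist")
b=(abs(W[...,0]-.52)<.13)&(abs(W[...,1]+.3)<.04)&(abs(W[...,2]-.06)<.006)
n,l,st,c=cv2.connectedComponentsWithStats(b.astype(np.uint8))
for i in range(1,n):
    if st[i,4]>300: print(rect(W,l==i),W[l==i][:,2].mean())
E
```

```text
9.175 [ 0.53794317 -0.29910524  0.1585474 ] [ 3.14037431e+00 -1.59049141e-03 -3.07245860e+00] [ 0.94123784  0.75536791 -0.84142449  1.5864527   0.61548042  1.08514496
  1.5776917 ] 0.0648960564508975
d [-0.05 -0.04 11.95] turn 0.069
(array([ 442.6, -302.1]), array([62. , 32.1]), 0.4) 0.06050325596346837
(array([ 539.1, -301.4]), array([62.2, 32. ]), 0.4) 0.06061292437124826
```

Emit:
move_arm([
  {"delta_pos": [-0.1,-0.15,5],"turn": 0.069},
  {"delta_pos": [-0.1,-0.15,9.5],"turn": 0.069},
  {"delta_pos": [-0.1,-0.15,11.9],"turn": 0.069},
  {"delta_pos": [-0.1,-0.15,11.9],"turn": 0.069},
  {"delta_pos": [-0.1,-0.15,11.9],"turn": 0.069},
])

```text
time: 9.85
position: [0.5405, -0.3008, 0.0419]
tool_rot: [-3.141, 0.002, -3.14]
wrist_force: [-0.6, 1.0, -0.1]
opening: 0.0655
gripper_force: 0.0
```

Emit:
move_arm([
  {"delta_pos": [0,0,0],"turn": 0},
  {"delta_pos": [0,0,0],"turn": 0},
  {"delta_pos": [0,0,0],"turn": 0},
  {"delta_pos": [0,0,0],"turn": 0},
  {"delta_pos": [0,0,0],"turn": 0},
  {"delta_pos": [0,0,-3],"turn": 0},
  {"delta_pos": [0,0,-8],"turn": 0},
  {"delta_pos": [0,0,-13],"turn": 0},
], hand=1)

```text
time: 10.85
position: [0.5386, -0.3006, 0.171]
tool_rot: [3.14, -0.002, -3.139]
wrist_force: [0.4, 0.1, -1.9]
opening: 0.0319
gripper_force: 30.0
```

```bash
python3 - <<'E'
from h import *
s=env.state();print(s['time'],s['position'],s['tool_rot'],s['opening'],s['gripper_force'])
delta(.5405,.3125,.17,np.pi-.234,(.539,-.3005,.17,np.pi))
E
```

```text
10.85 [ 0.5386062  -0.30064892  0.17102379] [ 3.14037049e+00 -2.01324506e-03 -3.13940810e+00] 0.031887391554489886 29.978539645671844
d [-0.15 61.3  -0.  ] turn 0.234
```

Emit:
move_arm([
  {"delta_pos": [0,40,0],"turn": 0.12},
  {"delta_pos": [0,40,0],"turn": 0.12},
  {"delta_pos": [0,40,0],"turn": 0.12},
  {"delta_pos": [0,40,0],"turn": 0.12},
  {"delta_pos": [0,40,0],"turn": 0.12},
  {"delta_pos": [0,40,0],"turn": 0.12},
  {"delta_pos": [0,40,0],"turn": 0.12},
  {"delta_pos": [0,40,0],"turn": 0.12},
])

```text
time: 11.85
position: [0.5376, 0.1021, 0.1706]
tool_rot: [3.14, -0.001, 3.029]
wrist_force: [0.1, -0.5, -1.9]
opening: 0.0319
gripper_force: 30.0
```

```bash
python3 - <<'E'
from h import *
s=env.state();print(s['time'],s['position'],s['tool_rot'],s['opening'])
delta(.5405,.3125,.17,np.pi-.234)
E
```

```text
11.85 [0.53763759 0.10214695 0.17059009] [ 3.14038635e+00 -8.81425506e-04  3.02935996e+00] 0.031857235387022155
d [ 2.07 20.94  0.06] turn 0.122
```

Emit:
move_arm([
  {"delta_pos": [2.1,20.9,0],"turn": 0.122},
  {"delta_pos": [2.1,20.9,0],"turn": 0.122},
  {"delta_pos": [2.1,20.9,0],"turn": 0.122},
  {"delta_pos": [2.1,20.9,0],"turn": 0.122},
  {"delta_pos": [2.1,20.9,0],"turn": 0.122},
  {"delta_pos": [2.1,20.9,0],"turn": 0.122},
])

```text
time: 12.6
position: [0.5435, 0.3054, 0.1699]
tool_rot: [-3.138, 0.0, 2.898]
wrist_force: [1.7, -0.1, -2.6]
opening: 0.0315
gripper_force: 30.0
```

```bash
python3 - <<'E'
from h import *
s=env.state();print(s['time'],s['position'],s['tool_rot'],s['opening'])
p,d,W=cloud("wrist");cv2.imwrite("pics/w4.png",p)
delta(.5405,.3125,.036,np.pi-.234)
E
```

```text
12.6 [0.54351954 0.3053897  0.16986466] [-3.13787269e+00  4.69606193e-04  2.89769919e+00] 0.03151115918431081
d [ 0.47  0.62 13.4 ] turn -0.01
```

View pics/w4.png

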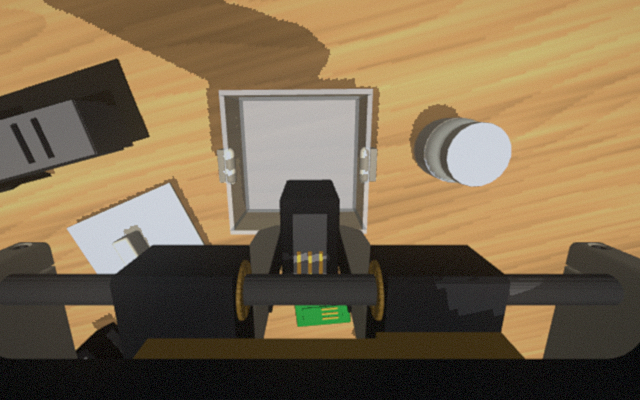

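Wrist view: the tub is at (297,160), square in frame, with nubs on its left and right. The gripped pack is at its near edge (310,230), as planned. The arm is still settling.

Emit:
move_arm([
  {"delta_pos": [0,0,2],"turn": 0},
  {"delta_pos": [0,0,2],"turn": 0},
  {"delta_pos": [0,0,2],"turn": 0},
])

```text
time: 13.02
position: [0.5431, 0.3081, 0.1512]
tool_rot: [-3.142, 0.001, 2.9]
wrist_force: [0.2, -0.3, -2.2]
opening: 0.0317
gripper_force: 30.0
```

```bash
python3 - <<'E'
from h import *
s=env.state();print(s['time'],s['position'],s['tool_rot'],s['opening'])
delta(.5405,.3125,.036,np.pi-.234)
p,d,W=cloud("top")
m=(W[...,2]>.068)&(W[...,2]<.08)&(abs(W[...,0]-.51)<.12)&(abs(W[...,1]-.305)<.11)
# wrist rim
p,d,W=cloud("wrist")
m=(W[...,2]>.07)&(W[...,2]<.08)&(abs(W[...,0]-.49)<.1)&(abs(W[...,1]-.305)<.11)&(np.mgrid[:400,:640][0]<230)
q=W[m][:,:2]-[.511,.301]; u=q@[.973,-.232]; v=q@[.232,.973]
print(m.sum(),np.percentile(u,[1,99]),np.percentile(v,[1,5,95,99]))
E
```

```text
13.025 [0.54311797 0.30805653 0.15116956] [-3.14158084e+00  5.78269031e-04  2.89963630e+00] 0.031722779836814895
d [ 0.36  0.37 11.52] turn -0.008
3560 [-0.06524104  0.04945141] [-0.07028705 -0.06668643  0.06799255  0.07139801]
```

Emit:
move_arm([
  {"delta_pos": [0.4,0.4,0],"turn": 0},
  {"delta_pos": [0.4,0.4,5],"turn": 0},
  {"delta_pos": [0.4,0.4,9],"turn": 0},
  {"delta_pos": [0.4,0.4,11.4],"turn": 0},
  {"delta_pos": [0.4,0.4,11.6],"turn": 0},
  {"delta_pos": [0.4,0.4,11.6],"turn": 0},
])

```text
time: 13.88
position: [0.5395, 0.3148, 0.0351]
tool_rot: [3.141, 0.0, 2.902]
wrist_force: [-0.0, -0.1, -2.1]
opening: 0.0318
gripper_force: 30.0
```

Emit:
move_arm([
  {"delta_pos": [0,0,0],"turn": 0},
  {"delta_pos": [0,0,0],"turn": 0},
  {"delta_pos": [0,0,-3],"turn": 0},
  {"delta_pos": [0,0,-8],"turn": 0},
  {"delta_pos": [0,0,-13],"turn": 0},
  {"delta_pos": [0,-20,-13],"turn": -0.1},
  {"delta_pos": [0,-20,-13],"turn": -0.1},
  {"delta_pos": [0,-20,-13],"turn": -0.1},
], hand=0.55)

```text
time: 14.88
position: [0.4947, 0.1302, 0.1654]
tool_rot: [3.141, 0.002, 3.002]
wrist_force: [1.8, -1.4, 0.0]
opening: 0.0417
gripper_force: 0.0
```

```bash
python3 - <<'E'
from h import *
s=env.state();print(s['time'],s['position'],s['tool_rot'],s['opening'])
delta(.442,-.3005,.16,np.pi)
E
```

```text
14.875 [0.49473458 0.1301578  0.16537866] [3.14142412e+00 1.87193189e-03 3.00166237e+00] 0.04167723332526134
d [ -0.78 -43.38   0.54] turn -0.14
```

Emit:
move_arm([
  {"delta_pos": [-0.8,-43.4,0.5],"turn": -0.14},
  {"delta_pos": [-0.8,-43.4,0.5],"turn": -0.14},
  {"delta_pos": [-0.8,-43.4,0.5],"turn": -0.14},
  {"delta_pos": [-0.8,-43.4,0.5],"turn": -0.14},
  {"delta_pos": [-0.8,-43.4,0.5],"turn": -0.14},
  {"delta_pos": [-0.8,-43.4,0.5],"turn": -0.14},
  {"delta_pos": [-0.8,-43.4,0.5],"turn": -0.14},
  {"delta_pos": [-0.8,-43.4,0.5],"turn": -0.14},
], hand=0.3)

```text
time: 15.88
position: [0.4402, -0.3054, 0.1591]
tool_rot: [-3.139, -0.001, 3.13]
wrist_force: [0.6, 0.9, -0.3]
opening: 0.0651
gripper_force: 0.0
```

Emit:
move_arm([
  {"delta_pos": [0,0,0],"turn": 0},
  {"delta_pos": [0,0,0],"turn": 0},
  {"delta_pos": [0,0,0],"turn": 0},
])

```text
time: 16.25
position: [0.4428, -0.2975, 0.1601]
tool_rot: [-3.141, 0.0, -3.139]
wrist_force: [0.0, -0.1, -0.2]
opening: 0.0651
gripper_force: 0.0
```

```bash
python3 - <<'E'
from h import *
s=env.state();print(s['time'],s['position'],s['tool_rot'],s['opening'])
delta(.442,-.3005,.040,np.pi)
E
```

```text
16.25 [ 0.44279361 -0.29752184  0.16006912] [-3.14147958e+00  4.35310825e-04 -3.13875217e+00] 0.06507174024621619
d [ 0.08 -0.3  12.01] turn 0.003
```

Emit:
move_arm([
  {"delta_pos": [0,-0.3,5],"turn": 0},
  {"delta_pos": [0,-0.3,9.5],"turn": 0},
  {"delta_pos": [0,-0.3,11.9],"turn": 0},
  {"delta_pos": [0,-0.3,11.9],"turn": 0},
  {"delta_pos": [0,-0.3,11.9],"turn": 0},
])

```text
time: 16.88
position: [0.4434, -0.3017, 0.0418]
tool_rot: [-3.141, 0.002, -3.141]
wrist_force: [-0.0, 0.5, 0.6]
opening: 0.0651
gripper_force: 0.0
```

Emit:
move_arm([
  {"delta_pos": [0,0,0],"turn": 0},
  {"delta_pos": [0,0,0],"turn": 0},
  {"delta_pos": [0,0,0],"turn": 0},
  {"delta_pos": [0,0,0],"turn": 0},
  {"delta_pos": [0,0,0],"turn": 0},
  {"delta_pos": [0,0,-3],"turn": 0},
  {"delta_pos": [0,0,-8],"turn": 0},
  {"delta_pos": [0,0,-13],"turn": 0},
], hand=1)

```text
time: 17.88
position: [0.4414, -0.3018, 0.1712]
tool_rot: [3.14, -0.002, -3.141]
wrist_force: [1.0, -0.6, -2.4]
opening: 0.0317
gripper_force: 30.0
```

Emit:
move_arm([
  {"delta_pos": [0,40,0],"turn": 0.12},
  {"delta_pos": [0,40,0],"turn": 0.12},
  {"delta_pos": [0,40,0],"turn": 0.12},
  {"delta_pos": [0,40,0],"turn": 0.12},
  {"delta_pos": [0,40,0],"turn": 0.12},
  {"delta_pos": [0,40,0],"turn": 0.12},
  {"delta_pos": [0,40,0],"turn": 0.12},
  {"delta_pos": [0,40,0],"turn": 0.12},
])

```text
time: 18.88
position: [0.4416, 0.1003, 0.1707]
tool_rot: [3.141, -0.0, 3.027]
wrist_force: [1.2, -0.6, -2.0]
opening: 0.0319
gripper_force: 30.0
```

```bash
python3 - <<'E'
from h import *
s=env.state();print(s['time'],s['position'],s['tool_rot'],s['opening'])
delta(.4815,.2895,.17,np.pi-.236)
E
```

```text
18.875 [0.44155177 0.10032754 0.17066633] [ 3.14072274e+00 -3.70957619e-04  3.02703818e+00] 0.031936787515107576
d [-1.81 19.25  0.07] turn 0.121
```

Emit:
move_arm([
  {"delta_pos": [-1.8,19.25,0],"turn": 0.122},
  {"delta_pos": [-1.8,19.25,0],"turn": 0.122},
  {"delta_pos": [-1.8,19.25,0],"turn": 0.122},
  {"delta_pos": [-1.8,19.25,0],"turn": 0.122},
  {"delta_pos": [-1.8,19.25,0],"turn": 0.122},
  {"delta_pos": [-1.8,19.25,2],"turn": 0.122},
  {"delta_pos": [-1.8,19.25,2],"turn": 0.122},
  {"delta_pos": [-1.8,19.25,2],"turn": 0.122},
])

```text
time: 19.88
position: [0.4838, 0.2853, 0.151]
tool_rot: [-3.141, 0.0, 2.897]
wrist_force: [0.2, 0.0, -1.1]
opening: 0.0316
gripper_force: 30.0
```

```bash
python3 - <<'E'
from h import *
s=env.state();print(s['time'],s['position'],s['tool_rot'],s['opening'])
delta(.4815,.2895,.036,np.pi-.236)
E
```

```text
19.875 [0.48379286 0.28526714 0.15101675] [-3.14087085e+00  4.76905918e-04  2.89712038e+00] 0.03163807674296002
d [ 0.32  0.36 11.5 ] turn -0.008
```

Emit:
move_arm([
  {"delta_pos": [0.35,0.35,0],"turn": 0},
  {"delta_pos": [0.35,0.35,5],"turn": 0},
  {"delta_pos": [0.35,0.35,9],"turn": 0},
  {"delta_pos": [0.35,0.35,11.4],"turn": 0},
  {"delta_pos": [0.35,0.35,11.6],"turn": 0},
  {"delta_pos": [0.35,0.35,11.6],"turn": 0},
])

```text
time: 20.62
position: [0.4809, 0.2918, 0.0354]
tool_rot: [3.14, 0.001, 2.9]
wrist_force: [0.1, -0.6, -2.3]
opening: 0.0319
gripper_force: 30.0
```

Emit:
move_arm([
  {"delta_pos": [0,0,0],"turn": 0},
  {"delta_pos": [0,0,0],"turn": 0},
  {"delta_pos": [0,0,-3],"turn": 0},
  {"delta_pos": [0,0,-8],"turn": 0},
  {"delta_pos": [0,0,-13],"turn": 0},
  {"delta_pos": [0,-20,-13],"turn": -0.1},
  {"delta_pos": [0,-20,-13],"turn": -0.1},
  {"delta_pos": [0,-20,-13],"turn": -0.1},
], hand=0.55)

```text
time: 21.62
position: [0.4354, 0.1074, 0.1653]
tool_rot: [-3.142, 0.002, 3.0]
wrist_force: [0.7, -0.3, 0.5]
opening: 0.0417
gripper_force: 0.0
```

```bash
python3 - <<'E'
from h import *
s=env.state();print(s['time'],s['position'],s['tool_rot'],s['opening'])
p,d,W=cloud("top");cv2.imwrite("pics/t5.png",cv2.resize(p[100:300,140:500],None,fx=2,fy=2,interpolation=cv2.INTER_CUBIC))
for r in env.masks_of("top","new_a")[:9]:
    m=r["mask"]&(d>0); zt=np.percentile(W[m][:,2],90)
    print(round(r["confidence"],2),np.round(r["position"]),m.sum(),"zt",zt.round(3),*rect(W,m&(abs(W[...,2]-zt)<.006)))
delta(.530,-.114,.16,np.pi)
E
```

```text
21.625 [0.435449   0.10744734 0.16528003] [-3.14155255e+00  1.78936706e-03  2.99985728e+00] 0.041747017553116
0.69 [393. 262.] 258 zt 0.053 [ 333.7 -233.1] [30.8 60.2] 83.8
0.62 [225. 149.] 282 zt 0.053 [681.5 285. ] [63. 32.] 81.8
0.55 [354. 167.] 246 zt 0.054 [ 623.7 -118.7] [31.  61.4] 82.1
0.49 [315. 139.] 229 zt 0.054 [695.1  -0.8] [61.7 30. ] 16.6
d [-12.78 -19.71   0.39] turn -0.154
```

View pics/t5.png

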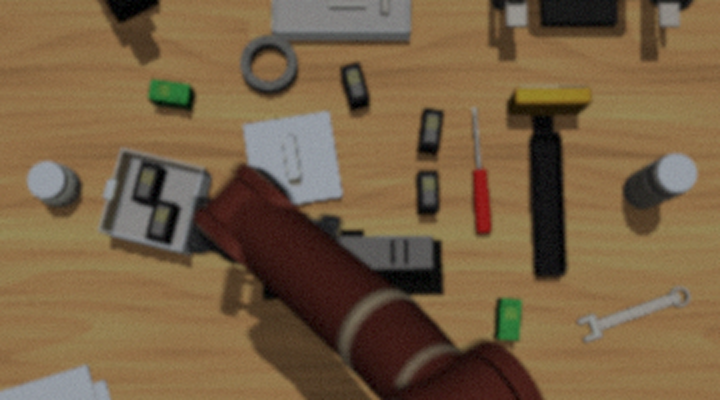

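Both spent packs stand in the tub at crop (148,182) and (163,222). The bay is empty and the fresh packs haven't moved. Next is the nearest fresh pack.

Emit:
move_arm([
  {"delta_pos": [-12.6,-19.7,0.4],"turn": -0.15},
  {"delta_pos": [-12.6,-19.7,0.4],"turn": -0.15},
  {"delta_pos": [-12.6,-19.7,0.4],"turn": -0.15},
  {"delta_pos": [-12.6,-19.7,0.4],"turn": -0.15},
  {"delta_pos": [-12.6,-19.7,0.4],"turn": -0.15},
  {"delta_pos": [-12.6,-19.7,0.4],"turn": -0.15},
  {"delta_pos": [-12.6,-19.7,0.4],"turn": -0.15},
  {"delta_pos": [-12.6,-19.7,0.4],"turn": -0.15},
], hand=0.35)

```text
time: 22.72
position: [0.5324, -0.1022, 0.1611]
tool_rot: [3.142, 0.0, -3.131]
wrist_force: [0.6, -0.4, 0.2]
opening: 0.0603
gripper_force: 0.0
```

```bash
cat >> h.py <<'E'
def packs(x,y,z=.05,r=.08,cam="wrist"):
    "rectangles at height z near x,y"
    p,d,W=cloud(cam); b=(np.hypot(W[...,0]-x,W[...,1]-y)<r)&(abs(W[...,2]-z)<.005)&(d>0)
    n,l,st,c=cv2.connectedComponentsWithStats(b.astype(np.uint8))
    for i in range(1,n):
        if st[i,4]>200: print(*rect(W,l==i),st[i,4],W[l==i][:,2].mean().round(4))
E
python3 - <<'E'
from h import *
s=env.state();print(s['time'],s['position'],s['tool_rot'],s['opening'])
packs(.528,-.114)
delta(.5275,-.114,.031,np.pi)
E
```

```text
22.725 [ 0.53237679 -0.10217785  0.16107615] [ 3.14157159e+00  3.53249070e-04 -3.13093199e+00] 0.06028065378882181
[ 527.5 -115. ] [61.  31.8] 1.0 1986 0.0502
[ 600.7 -116.9] [31.9 14.7] 82.9 432 0.0497
d [ 0.5  -1.14 13.  ] turn 0.01
```

Emit:
move_arm([
  {"delta_pos": [0.5,-1.2,4],"turn": 0.005},
  {"delta_pos": [0.5,-1.2,9],"turn": 0.005},
  {"delta_pos": [0.5,-1.2,12],"turn": 0.005},
  {"delta_pos": [0.5,-1.2,13],"turn": 0.005},
  {"delta_pos": [0.5,-1.2,13],"turn": 0.005},
])

```text
time: 23.4
position: [0.5279, -0.1152, 0.0309]
tool_rot: [3.141, 0.0, -3.138]
wrist_force: [-0.7, 0.8, 0.1]
opening: 0.0604
gripper_force: 0.0
```

Emit:
move_arm([
  {"delta_pos": [0,0,0],"turn": 0},
  {"delta_pos": [0,0,0],"turn": 0},
  {"delta_pos": [0,0,0],"turn": 0},
  {"delta_pos": [0,0,0],"turn": 0},
  {"delta_pos": [0,0,0],"turn": 0},
  {"delta_pos": [0,0,-3],"turn": 0},
  {"delta_pos": [0,0,-8],"turn": 0},
  {"delta_pos": [0,0,-13],"turn": 0},
], hand=1)

```text
time: 24.4
position: [0.5265, -0.1165, 0.161]
tool_rot: [-3.141, -0.003, -3.139]
wrist_force: [0.1, 0.1, -1.5]
opening: 0.0319
gripper_force: 29.8
```

```bash
python3 - <<'E'
from h import *
s=env.state();print(s['time'],s['position'],s['tool_rot'],s['opening'])
delta(.440,-.3005,.16,np.pi)
E
```

```text
24.4 [ 0.52649791 -0.11648933  0.16098815] [-3.14134280e+00 -2.97599901e-03 -3.13904743e+00] 0.03185010662312595
d [  8.7  -18.38   0.1 ] turn 0.003
```

Emit:
move_arm([
  {"delta_pos": [-5.5,-18.3,0],"turn": 0},
  {"delta_pos": [-5.5,-18.3,0],"turn": 0},
  {"delta_pos": [-5.5,-18.3,0],"turn": 0},
  {"delta_pos": [-5.5,-18.3,0],"turn": 0},
  {"delta_pos": [-5.5,-18.3,0],"turn": 0},
  {"delta_pos": [-5.5,-18.3,0],"turn": 0},
])

```text
time: 25.15
position: [0.5829, -0.2963, 0.1605]
tool_rot: [3.14, -0.001, -3.135]
wrist_force: [0.2, 0.2, -1.6]
opening: 0.0318
gripper_force: 29.8
```

```bash
python3 - <<'E'
from h import *
s=env.state();print(s['time'],s['position'],s['tool_rot'],s['opening'])
p,d,W=cloud("wrist")
print(d.shape)
for x in(.42,.46,.5):
    b=(abs(W[...,0]-x)<.012)&(abs(W[...,1]+.3)<.035)&(np.mgrid[:400,:640][0]<260)
    y=W[b][:,1];z=W[b][:,2]
    for lo in np.arange(-.334,-.266,.002):
        k=(y>=lo)&(y<lo+.002)
        print(round(lo*1000),int(np.median(z[k])*1000) if k.any() else '-',end='; ')
    print()
w=(abs(W[...,2]-.032)<.004)&(abs(W[...,1]+.3)<.035)&(abs(W[...,0]-.46)<.08);print(rect(W,w),w.sum())
f=(abs(W[...,2]-.010)<.004)&(abs(W[...,1]+.3)<.022)&(abs(W[...,0]-.46)<.08);print(rect(W,f),f.sum())
delta(.582,-.3005,.041,np.pi)
cv2.imwrite("pics/w6.png",p)
E
```

```text
25.15 [ 0.58290841 -0.29625897  0.16054727] [ 3.14034173e+00 -9.03174009e-04 -3.13526873e+00] 0.031839252008120475
(400, 640)
-334 0; -332 0; -330 0; -328 22; -326 21; -324 30; -322 29; -320 10; -318 9; -316 10; -314 10; -312 10; -310 10; -308 9; -306 10; -304 10; -302 10; -300 10; -298 10; -296 10; -294 9; -292 10; -290 10; -288 9; -286 12; -284 31; -282 22; -280 22; -278 21; -276 0; -274 0; -272 0; -270 0; -268 0; 
-334 0; -332 0; -330 0; -328 22; -326 22; -324 22; -322 31; -320 10; -318 10; -316 10; -314 10; -312 10; -310 10; -308 10; -306 9; -304 9; -302 10; -300 10; -298 10; -296 10; -294 10; -292 9; -290 10; -288 10; -286 10; -284 31; -282 23; -280 22; -278 22; -276 0; -274 0; -272 0; -270 0; -268 0; 
-334 0; -332 0; -330 0; -328 21; -326 22; -324 22; -322 32; -320 13; -318 10; -316 10; -314 10; -312 10; -310 9; -308 10; -306 10; -304 10; -302 10; -300 10; -298 10; -296 9; -294 10; -292 10; -290 10; -288 9; -286 10; -284 31; -282 23; -280 22; -278 22; -276 0; -274 0; -272 0; -270 0; -268 0; 
(array([ 474.1, -302. ]), array([130.9,  41.1]), 0.5) 853
(array([ 473., -302.]), array([134.2,  36.2]), 0.4) 5110
d [ 0.11 -0.41 11.98] turn 0.006
```

View pics/w6.png

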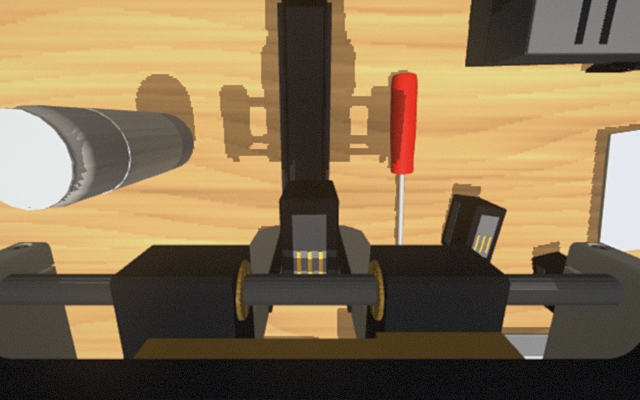

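The wrist view looks straight along the bay, floor at (305,90), with the gripped pack at (310,230). I'll settle, then correct.

Emit:
move_arm([
  {"delta_pos": [0,0,4],"turn": 0},
  {"delta_pos": [0,0,4],"turn": 0},
  {"delta_pos": [0,0,4],"turn": 0},
  {"delta_pos": [0,0,4],"turn": 0},
])

```text
time: 25.7
position: [0.5843, -0.2983, 0.1225]
tool_rot: [-3.141, 0.003, -3.138]
wrist_force: [0.3, 0.1, -2.3]
opening: 0.0321
gripper_force: 29.8
```

```bash
python3 - <<'E'
from h import *
s=env.state();print(s['time'],s['position'],s['tool_rot'],s['opening'])
delta(.582,-.3007,.041,np.pi+.007)
E
```

```text
25.7 [ 0.5842589  -0.29828836  0.12248377] [-3.14088231e+00  2.80958171e-03 -3.13823702e+00] 0.03208108181113153
d [ 0.23 -0.24  8.15] turn -0.004
```

Emit:
move_arm([
  {"delta_pos": [0.2,-0.25,3],"turn": 0},
  {"delta_pos": [0.2,-0.25,4.5],"turn": 0},
  {"delta_pos": [0.2,-0.25,4.5],"turn": 0},
  {"delta_pos": [0.2,-0.25,4.5],"turn": 0},
])

```text
time: 26.2
position: [0.5821, -0.3009, 0.0768]
tool_rot: [-3.142, 0.002, -3.139]
wrist_force: [0.4, -1.0, -1.0]
opening: 0.0319
gripper_force: 29.8
```

```bash
python3 - <<'E'
from h import *
s=env.state();print(s['time'],s['position'],s['tool_rot'],s['opening'])
delta(.582,-.3007,.041,np.pi+.007)
E
```

```text
26.2 [ 0.58212568 -0.30085401  0.07681409] [-3.14152387e+00  2.08769264e-03 -3.13856110e+00] 0.03186709411370172
d [0.01 0.02 3.58] turn -0.004
```

Emit:
move_arm([
  {"delta_pos": [0,0,1.5],"turn": -0.004},
  {"delta_pos": [0,0,2.8],"turn": -0.004},
  {"delta_pos": [0,0,3.6],"turn": -0.004},
  {"delta_pos": [0,0,3.6],"turn": -0.004},
  {"delta_pos": [0,0,3.6],"turn": -0.004},
])

```text
time: 26.82
position: [0.5803, -0.3005, 0.041]
tool_rot: [-3.141, -0.002, -3.134]
wrist_force: [-4.9, 1.4, 7.5]
opening: 0.0316
gripper_force: 30.0
```

Emit:
move_arm([
  {"delta_pos": [0,0,0],"turn": 0},
  {"delta_pos": [0,0,0],"turn": 0},
  {"delta_pos": [0,0,0],"turn": 0},
  {"delta_pos": [0,0,-3],"turn": 0},
  {"delta_pos": [0,0,-8],"turn": 0},
  {"delta_pos": [0,0,-12],"turn": 0},
  {"delta_pos": [-2,6,-12],"turn": 0},
  {"delta_pos": [-4,12,-12],"turn": 0},
], hand=0.45)

```text
time: 27.82
position: [0.6205, -0.182, 0.1602]
tool_rot: [-3.141, 0.002, -3.138]
wrist_force: [0.1, 0.2, 0.4]
opening: 0.0512
gripper_force: 0.0
```

```bash
python3 - <<'E'
from h import *
s=env.state();print(s['time'],s['position'],s['tool_rot'],s['opening'])
packs(.58,-.3,.06,.12,"top")
delta(.624,-.118,.16,np.pi-.13)
E
```

```text
27.825 [ 0.62052751 -0.18197797  0.16023965] [-3.14137072e+00  1.75850412e-03 -3.13787005e+00] 0.051169727026056204
d [-0.19  4.89  0.14] turn 0.151
```

Emit:
move_arm([
  {"delta_pos": [-0.2,6.2,0],"turn": 0.13},
  {"delta_pos": [-0.2,6.2,0],"turn": 0.13},
  {"delta_pos": [-0.2,6.2,0],"turn": 0.13},
  {"delta_pos": [-0.2,6.2,0],"turn": 0.13},
  {"delta_pos": [-0.2,6.2,0],"turn": 0.13},
], hand=0.35)

```text
time: 28.5
position: [0.6212, -0.122, 0.1593]
tool_rot: [-3.141, -0.0, 3.016]
wrist_force: [-0.1, 0.2, 0.9]
opening: 0.0607
gripper_force: 0.0
```

```bash
python3 - <<'E'
from h import *
s=env.state();print(s['time'],s['position'],s['tool_rot'],s['opening'])
packs(.624,-.118); packs(.58,-.3,.06,.1,"top")
delta(.624,-.118,.031,np.pi-.13)
E
```

```text
28.5 [ 0.62124312 -0.12202344  0.15930435] [-3.14124082e+00 -4.14073466e-04  3.01594899e+00] 0.060696478509331506
[ 624.3 -119.1] [32.  61.6] 82.7 1991 0.0503
d [-0.23  0.36 12.85] turn 0.005
```

Emit:
move_arm([
  {"delta_pos": [-0.25,0.3,4],"turn": 0},
  {"delta_pos": [-0.25,0.3,9],"turn": 0},
  {"delta_pos": [-0.25,0.3,12],"turn": 0},
  {"delta_pos": [-0.25,0.3,12.9],"turn": 0},
  {"delta_pos": [-0.25,0.3,12.9],"turn": 0},
])

```text
time: 29.22
position: [0.6246, -0.1176, 0.031]
tool_rot: [3.141, 0.0, 3.018]
wrist_force: [0.7, -0.3, 0.6]
opening: 0.0605
gripper_force: 0.0
```

Emit:
move_arm([
  {"delta_pos": [0,0,0],"turn": 0},
  {"delta_pos": [0,0,0],"turn": 0},
  {"delta_pos": [0,0,0],"turn": 0},
  {"delta_pos": [0,0,0],"turn": 0},
  {"delta_pos": [0,0,0],"turn": 0},
  {"delta_pos": [0,0,-3],"turn": 0},
  {"delta_pos": [0,0,-8],"turn": 0},
  {"delta_pos": [0,0,-13],"turn": 0},
], hand=1)

```text
time: 30.22
position: [0.6234, -0.1168, 0.1607]
tool_rot: [3.14, -0.003, 3.019]
wrist_force: [1.7, -0.3, -1.8]
opening: 0.0315
gripper_force: 29.9
```

```bash
python3 - <<'E'
from h import *
s=env.state();print(s['time'],s['position'],s['tool_rot'],s['opening'])
delta(.440,-.3017,.16,np.pi)
E
```

```text
30.225 [ 0.62342153 -0.11681304  0.16072313] [ 3.14017096e+00 -2.56890500e-03  3.01934484e+00] 0.031459765687398646
d [ 15.95 -20.59   0.07] turn -0.122
```

Emit:
move_arm([
  {"delta_pos": [16,-20.5,0],"turn": -0.125},
  {"delta_pos": [16,-20.5,0],"turn": -0.125},
  {"delta_pos": [16,-20.5,0],"turn": -0.125},
  {"delta_pos": [16,-20.5,0],"turn": -0.125},
  {"delta_pos": [16,-20.5,0],"turn": -0.125},
  {"delta_pos": [16,-20.5,4],"turn": -0.125},
  {"delta_pos": [16,-20.5,4],"turn": -0.125},
  {"delta_pos": [16,-20.5,4],"turn": -0.125},
])

```text
time: 31.22
position: [0.4416, -0.3001, 0.1213]
tool_rot: [3.141, 0.001, -3.138]
wrist_force: [0.7, -0.5, -2.2]
opening: 0.0321
gripper_force: 29.9
```

```bash
python3 - <<'E'
from h import *
s=env.state();print(s['time'],s['position'],s['tool_rot'],s['opening'])
delta(.4405,-.3017,.041,np.pi+.007)
E
```

```text
31.225 [ 0.4415853  -0.30014257  0.12134992] [ 3.14064874e+00  1.47734925e-03 -3.13767446e+00] 0.03210490068596671
d [ 0.11 -0.16  8.03] turn -0.003
```

Emit:
move_arm([
  {"delta_pos": [0.1,-0.15,3],"turn": 0},
  {"delta_pos": [0.1,-0.15,4.5],"turn": 0},
  {"delta_pos": [0.1,-0.15,4.5],"turn": 0},
  {"delta_pos": [0.1,-0.15,4.5],"turn": 0},
])

```text
time: 31.72
position: [0.4404, -0.3027, 0.0767]
tool_rot: [-3.141, 0.002, -3.139]
wrist_force: [1.0, 0.3, -0.5]
opening: 0.0319
gripper_force: 29.9
```

```bash
python3 - <<'E'
from h import *
s=env.state();print(s['time'],s['position'],s['tool_rot'],s['opening'])
delta(.4405,-.3017,.041,np.pi+.007)
E
```

```text
31.725 [ 0.44036792 -0.30273529  0.07667539] [-3.14104231e+00  1.88256993e-03 -3.13920096e+00] 0.0318618234359074
d [-0.01  0.1   3.57] turn -0.005
```

Emit:
move_arm([
  {"delta_pos": [0,0.05,1.5],"turn": -0.004},
  {"delta_pos": [0,0.05,2.8],"turn": -0.004},
  {"delta_pos": [0,0.05,3.5],"turn": -0.004},
  {"delta_pos": [0,0.05,3.5],"turn": -0.004},
  {"delta_pos": [0,0.05,3.5],"turn": -0.004},
])

```text
time: 32.35
position: [0.4387, -0.3025, 0.041]
tool_rot: [-3.141, -0.002, -3.136]
wrist_force: [-2.9, -0.5, 5.3]
opening: 0.0318
gripper_force: 30.0
```

Emit:
move_arm([
  {"delta_pos": [0,0,0],"turn": 0},
  {"delta_pos": [0,0,0],"turn": 0},
  {"delta_pos": [0,0,0],"turn": 0},
  {"delta_pos": [0,0,-3],"turn": 0},
  {"delta_pos": [0,0,-8],"turn": 0},
  {"delta_pos": [0,0,-12],"turn": 0},
  {"delta_pos": [-4,4.7,-12],"turn": -0.1},
  {"delta_pos": [-8,9.4,-12],"turn": -0.2},
], hand=0.45)

```text
time: 33.35
position: [0.5197, -0.2082, 0.1613]
tool_rot: [-3.14, 0.001, -2.936]
wrist_force: [0.1, -0.7, 0.6]
opening: 0.051
gripper_force: 0.0
```

Emit:
move_arm([
  {"delta_pos": [-21.3,16.7,0],"turn": -0.085},
  {"delta_pos": [-21.3,16.7,0],"turn": -0.085},
  {"delta_pos": [-21.3,16.7,0],"turn": -0.085},
  {"delta_pos": [-21.3,16.7,0],"turn": -0.085},
  {"delta_pos": [-21.3,16.7,0],"turn": -0.085},
  {"delta_pos": [-21.3,16.7,0],"turn": -0.085},
  {"delta_pos": [-21.3,16.7,0],"turn": -0.085},
], hand=0.35)

```text
time: 34.22
position: [0.6926, -0.0027, 0.1602]
tool_rot: [-3.14, -0.001, -2.852]
wrist_force: [0.9, -0.2, 0.0]
opening: 0.0606
gripper_force: 0.0
```

```bash
python3 - <<'E'
from h import *
s=env.state();print(s['time'],s['position'],s['tool_rot'],s['opening'])
packs(.695,-.001)
p,d,W=cloud("top");cv2.imwrite("pics/t7.png",cv2.resize(p[100:300,140:500],None,fx=2,fy=2,interpolation=cv2.INTER_CUBIC))
for c in [(.44,-.302),(.582,-.301)]:
    m=(abs(W[...,0]-c[0])<.036)&(abs(W[...,1]-c[1])<.03)&(abs(W[...,2]-.061)<.007);print(rect(W,m),m.sum())
delta(.695,-.001,.031,np.pi+.286)
E
```

```text
34.225 [ 0.69257983 -0.00274927  0.16024792] [-3.14024487e+00 -1.47227181e-03 -2.85224913e+00] 0.0606428943927276
[696.3  -2.3] [62.  31.1] 15.7 1962 0.0504
(array([0., 0.]), array([0., 0.]), 0.0) 0
(array([ 579.6, -299. ]), array([61.7, 32.8]), 0.0) 213
d [-0.29  0.16 12.96] turn 0.002
```

View pics/t7.png

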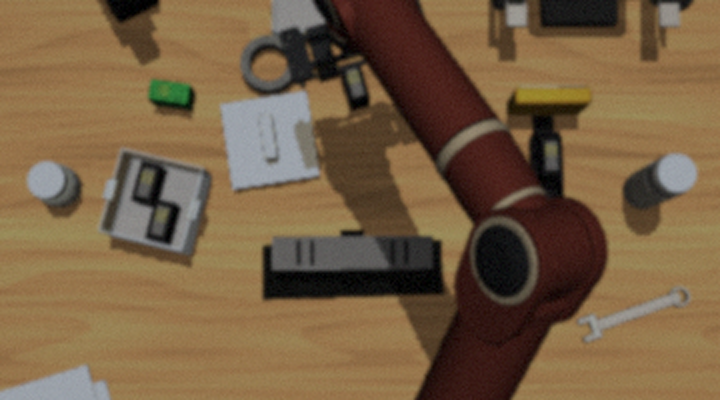

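The lid has been knocked to crop (270,140). I'll measure it again later. The fresh pack in slot +71 mm stands well. The third fresh pack is next.

Emit:
move_arm([
  {"delta_pos": [-0.35,0.05,4],"turn": 0.01},
  {"delta_pos": [-0.35,0.05,9],"turn": 0.01},
  {"delta_pos": [-0.35,0.05,12],"turn": 0.01},
  {"delta_pos": [-0.35,0.05,12.9],"turn": 0.01},
  {"delta_pos": [-0.35,0.05,12.9],"turn": 0.01},
])

```text
time: 34.95
position: [0.6965, -0.0002, 0.0322]
tool_rot: [-3.142, 0.0, -2.862]
wrist_force: [0.6, 1.1, 0.1]
opening: 0.0606
gripper_force: 0.0
```

Emit:
move_arm([
  {"delta_pos": [0,0,0],"turn": 0},
  {"delta_pos": [0,0,0],"turn": 0},
  {"delta_pos": [0,0,0],"turn": 0},
  {"delta_pos": [0,0,0],"turn": 0},
  {"delta_pos": [0,0,0],"turn": 0},
  {"delta_pos": [0,0,-3],"turn": 0},
  {"delta_pos": [0,0,-8],"turn": 0},
  {"delta_pos": [0,0,-13],"turn": 0},
], hand=1)

```text
time: 35.95
position: [0.6951, 0.0015, 0.1614]
tool_rot: [3.139, -0.003, -2.859]
wrist_force: [0.2, -0.1, -0.9]
opening: 0.0316
gripper_force: 29.9
```

```bash
python3 - <<'E'
from h import *
s=env.state();print(s['time'],s['position'],s['tool_rot'],s['opening'])
delta(.511,-.3012,.16,np.pi+.005)
E
```

```text
35.95 [0.6950718  0.00146262 0.1613766 ] [ 3.13920900e+00 -2.99379806e-03 -2.85942574e+00] 0.03160941563853426
d [ 26.11 -23.94   0.14] turn 0.277
```

Emit:
move_arm([
  {"delta_pos": [26.1,-23.9,0],"turn": 0.277},
  {"delta_pos": [26.1,-23.9,0],"turn": 0.277},
  {"delta_pos": [26.1,-23.9,0],"turn": 0.277},
  {"delta_pos": [26.1,-23.9,0],"turn": 0.277},
  {"delta_pos": [26.1,-23.9,0],"turn": 0.277},
  {"delta_pos": [26.1,-23.9,0],"turn": 0.277},
  {"delta_pos": [26.1,-23.9,0],"turn": 0.277},
  {"delta_pos": [26.1,-23.9,0],"turn": 0.277},
])

```text
time: 36.95
position: [0.5119, -0.2997, 0.1611]
tool_rot: [3.139, -0.0, -3.137]
wrist_force: [0.0, -0.3, -2.1]
opening: 0.0319
gripper_force: 30.0
```

```bash
python3 - <<'E'
from h import *
s=env.state();print(s['time'],s['position'],s['tool_rot'],s['opening'])
packs(.44,-.3,.06)
delta(.511,-.3012,.041,np.pi+.007)
E
```

```text
36.95 [ 0.51186436 -0.2996547   0.16114723] [ 3.13884932e+00 -1.63699679e-04 -3.13650975e+00] 0.03191660804341643
[ 439.2 -302.2] [61.9 31.9] 0.6 2613 0.0604
d [ 0.15 -0.22 12.04] turn -0.0
```

Emit:
move_arm([
  {"delta_pos": [0.2,-0.15,4],"turn": 0},
  {"delta_pos": [0.2,-0.15,8.4],"turn": 0},
  {"delta_pos": [0.2,-0.15,8.4],"turn": 0},
  {"delta_pos": [0.2,-0.15,8.4],"turn": 0},
  {"delta_pos": [0.2,-0.15,8.4],"turn": 0},
])

```text
time: 37.62
position: [0.5117, -0.3026, 0.0798]
tool_rot: [-3.14, 0.004, -3.137]
wrist_force: [0.1, -0.1, -2.4]
opening: 0.0318
gripper_force: 30.0
```

```bash
python3 - <<'E'
from h import *
s=env.state();print(s['time'],s['position'],s['tool_rot'],s['opening'])
delta(.510,-.3012,.041,np.pi+.007)
E
```

```text
37.625 [ 0.51168191 -0.3025692   0.07984179] [-3.14041675  0.00388513 -3.13693876] 0.03182168530594294
d [0.17 0.14 3.88] turn -0.002
```

Emit:
move_arm([
  {"delta_pos": [0.1,0.08,1.5],"turn": 0},
  {"delta_pos": [0.1,0.08,2.8],"turn": 0},
  {"delta_pos": [0.1,0.08,3.8],"turn": 0},
  {"delta_pos": [0.1,0.08,3.8],"turn": 0},
  {"delta_pos": [0.1,0.08,3.8],"turn": 0},
])

```text
time: 38.25
position: [0.5085, -0.3026, 0.0415]
tool_rot: [-3.139, -0.001, -3.138]
wrist_force: [-4.5, -0.3, 12.9]
opening: 0.0314
gripper_force: 30.0
```

Emit:
move_arm([
  {"delta_pos": [0,0,0],"turn": 0},
  {"delta_pos": [0,0,0],"turn": 0},
  {"delta_pos": [0,0,0],"turn": 0},
  {"delta_pos": [0,0,-3],"turn": 0},
  {"delta_pos": [0,0,-8],"turn": 0},
  {"delta_pos": [0,0,-12],"turn": 0},
  {"delta_pos": [2,6,-12],"turn": 0.18},
  {"delta_pos": [4,12,-12],"turn": 0.36},
], hand=0.45)

```text
time: 39.25
position: [0.4689, -0.1823, 0.1599]
tool_rot: [3.14, 0.002, 2.778]
wrist_force: [1.1, 1.4, 0.3]
opening: 0.0508
gripper_force: 0.0
```

```bash
python3 - <<'E'
from h import *
s=env.state();print(s['time'],s['position'],s['tool_rot'],s['opening'])
delta(.432,.0026,.16,np.pi/2)
E
```

```text
39.25 [ 0.46887731 -0.18230193  0.15993679] [3.13981758e+00 1.58037298e-03 2.77756066e+00] 0.05081289320148618
d [ 1.003e+01  1.597e+01 -1.000e-02] turn 1.207
```

Emit:
move_arm([
  {"delta_pos": [10,16,0],"turn": 1.207},
  {"delta_pos": [10,16,0],"turn": 1.207},
  {"delta_pos": [10,16,0],"turn": 1.207},
  {"delta_pos": [10,16,0],"turn": 1.207},
  {"delta_pos": [10,16,0],"turn": 1.207},
  {"delta_pos": [10,16,0],"turn": 1.207},
  {"delta_pos": [10,16,0],"turn": 1.207},
  {"delta_pos": [10,16,0],"turn": 1.207},
], hand=0)

```text
time: 40.25
position: [0.4308, 0.0015, 0.1596]
tool_rot: [-3.142, 0.0, 1.58]
wrist_force: [0.0, 0.4, 0.5]
opening: 0.093
gripper_force: 0.0
```

```bash
python3 - <<'E'
from h import *
s=env.state();print(s['time'],s['position'],s['tool_rot'],s['opening'])
p,d,W=cloud("top")
for x,n in [(.44,'a'),(.511,'b'),(.581,'c')]:
    m=(abs(W[...,0]-x)<.036)&(abs(W[...,1]+.301)<.03)&(abs(W[...,2]-.061)<.008);print(n,rect(W,m),m.sum())
    m=(abs(W[...,0]-x)<.025)&(abs(W[...,1]+.301)<.012);print(np.percentile(W[m][:,2],[5,50,95]).round(3))
m=(abs(W[...,2]-.066)<.008)&(abs(W[...,0]-.432)<.05)&(abs(W[...,1])<.15);print("cover",rect(W,m),m.sum())
delta(.432,.0026,.036,np.pi/2)
cv2.imwrite("pics/t8.png",cv2.resize(p[100:300,240:500],None,fx=2.5,fy=2.5,interpolation=cv2.INTER_CUBIC))
E
```

```text
40.25 [0.43082218 0.00149877 0.15962294] [-3.14153413e+00  3.45720383e-05  1.58031713e+00] 0.0929596524214887
a (array([ 438.6, -301.2]), array([31.8, 61. ]), 88.7) 224
[0.056 0.06  0.064]
b (array([ 506.6, -300.7]), array([58.9, 32.4]), 0.6) 212
[0.056 0.061 0.064]
c (array([ 579.3, -299.5]), array([62. , 33.8]), 2.0) 223
[0.055 0.06  0.066]
cover (array([432.1,   2.7]), array([ 48.6, 236.4]), 0.0) 564
d [ 0.11  0.12 12.36] turn 0.01
```

View pics/t8.png

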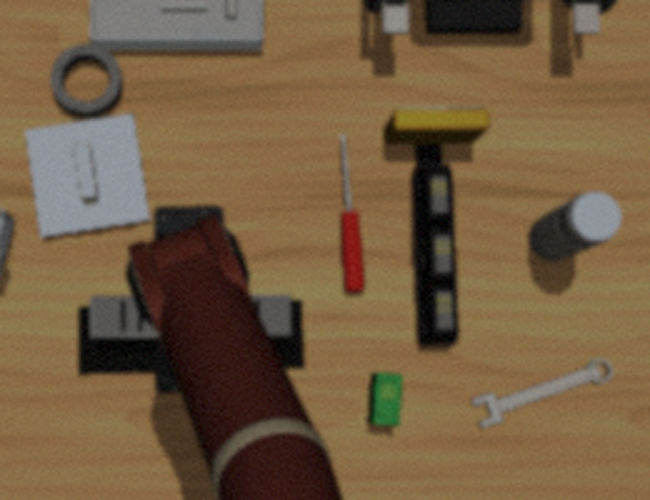

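All three packs stand in the bay at crop (440,193), (442,250) and (445,308), tops near 60 mm as they should be. The cover hasn't moved. I'll grip it by its tabs.

Emit:
move_arm([
  {"delta_pos": [0.1,0.1,5],"turn": 0.01},
  {"delta_pos": [0.1,0.1,9],"turn": 0.01},
  {"delta_pos": [0.1,0.1,12],"turn": 0.01},
  {"delta_pos": [0.1,0.1,12.3],"turn": 0.01},
  {"delta_pos": [0.1,0.1,12.3],"turn": 0.01},
])

```text
time: 40.92
position: [0.4323, 0.0025, 0.0371]
tool_rot: [3.141, -0.0, 1.569]
wrist_force: [-0.5, -0.4, 0.5]
opening: 0.0932
gripper_force: 0.0
```

Emit:
move_arm([
  {"delta_pos": [0,0,0],"turn": 0},
  {"delta_pos": [0,0,0],"turn": 0},
  {"delta_pos": [0,0,0],"turn": 0},
  {"delta_pos": [0,0,0],"turn": 0},
  {"delta_pos": [0,0,0],"turn": 0},
  {"delta_pos": [0,0,0],"turn": 0},
  {"delta_pos": [0,0,-3],"turn": 0},
  {"delta_pos": [0,0,-6],"turn": 0},
], hand=1)

```text
time: 41.92
position: [0.4312, 0.0021, 0.0971]
tool_rot: [-3.14, -0.0, 1.569]
wrist_force: [0.1, 0.1, -1.2]
opening: 0.0571
gripper_force: 30.0
```

Emit:
move_arm([
  {"delta_pos": [0,0,-3],"turn": 0},
  {"delta_pos": [0,0,-6.5],"turn": 0},
  {"delta_pos": [0,0,-6.5],"turn": 0},
  {"delta_pos": [0,0,-6.5],"turn": 0},
])

```text
time: 42.42
position: [0.4309, 0.0018, 0.1609]
tool_rot: [-3.14, 0.0, 1.568]
wrist_force: [-0.3, 0.6, -2.1]
opening: 0.0572
gripper_force: 30.0
```

```bash
python3 - <<'E'
from h import *
s=env.state();print(s['time'],s['position'],s['tool_rot'],s['opening'])
delta(.5125,-.3012,.16,.007)
E
```

```text
42.425 [0.43089515 0.00184397 0.1608709 ] [-3.13971108e+00  3.62163637e-04  1.56826702e+00] 0.0572367527371011
d [-30.28   8.24   0.09] turn 1.561
```

Emit:
move_arm([
  {"delta_pos": [-6,2,0],"turn": 0.18},
  {"delta_pos": [-12,4,0],"turn": 0.36},
  {"delta_pos": [-18,6,0],"turn": 0.54},
  {"delta_pos": [-20,8.2,0],"turn": 0.72},
  {"delta_pos": [-20,8.2,0],"turn": 0.9},
  {"delta_pos": [-20,8.2,0],"turn": 1.08},
  {"delta_pos": [-20,8.2,0],"turn": 1.26},
  {"delta_pos": [-20,8.2,0],"turn": 1.44},
])

```text
time: 43.42
position: [0.5121, -0.1975, 0.1594]
tool_rot: [-3.14, 0.004, 0.123]
wrist_force: [-0.6, 0.3, -2.7]
opening: 0.0572
gripper_force: 30.0
```

```bash
python3 - <<'E'
from h import *
s=env.state();print(s['time'],s['position'],s['tool_rot'],s['opening'])
delta(.512,-.3012,.16,.007)
E
```

```text
43.425 [ 0.5120777  -0.19747987  0.15937867] [-3.14001971  0.00441151  0.12282099] 0.05716908292153107
d [-1.28 10.29 -0.06] turn 0.116
```

Emit:
move_arm([
  {"delta_pos": [-1.3,10.3,0],"turn": 0.116},
  {"delta_pos": [-1.3,10.3,0],"turn": 0.116},
  {"delta_pos": [-1.3,10.3,0],"turn": 0.116},
  {"delta_pos": [-1.3,10.3,2],"turn": 0.116},
  {"delta_pos": [-1.3,10.3,2],"turn": 0.116},
  {"delta_pos": [-1.3,10.3,2],"turn": 0.116},
])

```text
time: 44.18
position: [0.5138, -0.3008, 0.1412]
tool_rot: [-3.141, 0.001, 0.014]
wrist_force: [-0.5, -0.3, -1.1]
opening: 0.0571
gripper_force: 30.0
```

```bash
python3 - <<'E'
from h import *
s=env.state();print(s['time'],s['position'],s['tool_rot'],s['opening'])
delta(.512,-.3012,.11,.007)
E
```

```text
44.175 [ 0.51378407 -0.30077932  0.14121713] [-3.14067501e+00  1.03333571e-03  1.38497223e-02] 0.057080676691509055
d [-0.18  0.04  3.12] turn 0.007
```

Emit:
move_arm([
  {"delta_pos": [-0.15,0.05,2.5],"turn": 0.007},
  {"delta_pos": [-0.15,0.05,5],"turn": 0.007},
  {"delta_pos": [-0.15,0.05,6],"turn": 0.007},
  {"delta_pos": [-0.15,0.05,6],"turn": 0.007},
  {"delta_pos": [-0.15,0.05,6],"turn": 0.007},
])

```text
time: 44.8
position: [0.5131, -0.3027, 0.0828]
tool_rot: [3.141, -0.002, 0.006]
wrist_force: [0.1, -0.0, -0.7]
opening: 0.0574
gripper_force: 30.0
```

```bash
python3 - <<'E'
from h import *
s=env.state();print(s['time'],s['position'],s['tool_rot'],s['opening'],s['wrist_force'])
delta(.512,-.3012,.0385,.007)
E
```

```text
44.8 [ 0.51311972 -0.30266832  0.08279974] [ 3.14054708e+00 -2.06494610e-03  5.62051775e-03] 0.05736630886781539 [ 0.07893506 -0.04023456 -0.70435582]
d [-0.11 -0.15  4.43] turn -0.001
```

Emit:
move_arm([
  {"delta_pos": [-0.05,-0.1,1.2],"turn": 0},
  {"delta_pos": [-0.05,-0.1,2.4],"turn": 0},
  {"delta_pos": [-0.05,-0.1,3.4],"turn": 0},
  {"delta_pos": [-0.05,-0.1,4.2],"turn": 0},
  {"delta_pos": [-0.05,-0.1,4.5],"turn": 0},
  {"delta_pos": [-0.05,-0.1,4.6],"turn": 0},
  {"delta_pos": [-0.05,-0.1,4.6],"turn": 0},
])

```text
time: 45.68
position: [0.5115, -0.3011, 0.0385]
tool_rot: [-3.141, 0.0, 0.006]
wrist_force: [-4.4, 3.1, 16.2]
opening: 0.0576
gripper_force: 30.1
```

Emit:
move_arm([
  {"delta_pos": [0,0,0],"turn": 0},
  {"delta_pos": [0,0,0],"turn": 0},
  {"delta_pos": [0,0,0],"turn": 0},
  {"delta_pos": [0,0,0],"turn": 0},
  {"delta_pos": [0,0,-4],"turn": 0},
  {"delta_pos": [0,0,-10],"turn": 0},
  {"delta_pos": [0,0,-16],"turn": 0},
  {"delta_pos": [0,0,-16],"turn": 0},
], hand=0)

```text
time: 46.68
position: [0.515, -0.3032, 0.2011]
tool_rot: [3.136, -0.011, 0.005]
wrist_force: [0.7, -1.0, -0.6]
opening: 0.093
gripper_force: 0.0
```

```bash
python3 - <<'E'
from h import *
s=env.state();print(s['time'],s['position'],s['tool_rot'],s['opening'],s['wrist_force'])
p,d,W=cloud("wrist");cv2.imwrite("pics/w9.png",p)
m=(abs(W[...,2]-.066)<.008)&(abs(W[...,0]-.54)<.12)&(abs(W[...,1]+.3)<.022)
q=W[m];A=np.c_[q[:,:2]-[.511,-.301],np.ones(len(q))];print("plane",np.linalg.lstsq(A,q[:,2],rcond=None)[0],rect(W,m))
E
```

```text
46.675 [ 0.51496275 -0.30319418  0.20110934] [ 3.13563424 -0.0108078   0.00529889] 0.09295003351071052 [ 0.68692441 -0.97599746 -0.61745173]
plane [-0.00242437  0.00340176  0.06275302] (array([ 536.1, -300. ]), array([232.1,  44. ]), 0.0)
```

View pics/w9.png

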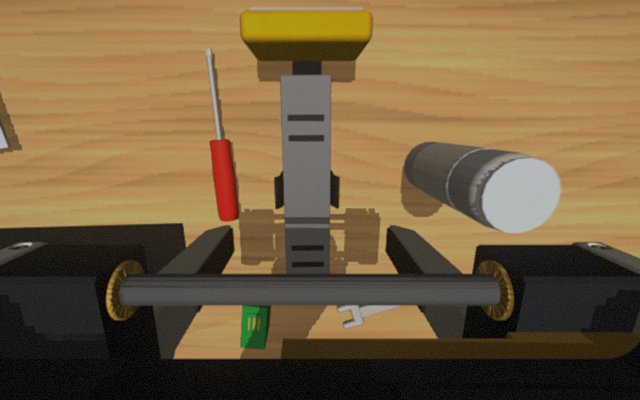

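The cover is on, with tabs at (280,190) and (333,190) back out. Next I measure the lid and check the cover from the top camera.

```bash
python3 - <<'E'
from h import *
s=env.state();print(s['time'],s['position'],s['tool_rot'])
p,d,W=cloud("wrist")
m=(abs(W[...,2]-.066)<.006)&(abs(W[...,0]-.56)<.06)&(abs(W[...,1]+.3)<.02)
q=W[m];A=np.c_[q[:,:2]-[.511,-.301],np.ones(len(q))];print("plane",np.linalg.lstsq(A,q[:,2],rcond=None)[0],m.sum())
p,d,W=cloud("top")
for r in env.masks_of("top","lid")[:3]:
    m=r["mask"]&(d>0); b=m&(W[...,2]>.034)
    print(round(r["confidence"],2),np.round(r["position"]),"all",*rect(W,m&(W[...,2]<.022)&(W[...,2]>.012)),"bar",rect(W,b),b.sum())
delta(.62,.12,.2,np.pi/2)
E
```

```text
46.725 [ 0.51294843 -0.30204923  0.19788887] [ 3.13899042 -0.00468687  0.00547161]
plane [-0.00239857  0.00267316  0.06370195] 4813
d [ 11.18 -42.01  -0.62] turn -1.565
```

```bash
python3 - <<'E'
from h import *
p,d,W=cloud("top")
R=(abs(W[...,0]-.61)<.11)&(abs(W[...,1]-.13)<.11)
m=R&(W[...,2]>.011)&(W[...,2]<.022); n,l,st,c=cv2.connectedComponentsWithStats(m.astype(np.uint8)); i=1+st[1:,4].argmax(); print("plate",*rect(W,l==i),st[i,4])
b=R&(W[...,2]>.034)&(W[...,2]<.05);n,l,st,c=cv2.connectedComponentsWithStats(b.astype(np.uint8)); i=1+st[1:,4].argmax();print("bar",*rect(W,l==i),st[i,4])
m=(W[...,2]>.055)&(abs(W[...,0]-.511)<.118)&(abs(W[...,1]+.3)<.022)
q=W[m];A=np.c_[q[:,:2]-[.511,-.301],np.ones(len(q))];print("cover",np.linalg.lstsq(A,q[:,2],rcond=None)[0],rect(W,m),m.sum())
E
```

```text
plate [613.2 132.5] [138.7 138. ] 9.3 1614
bar [612.6 132.5] [70.6 20.2] 9.4 147
cover [-0.37317625  1.19129412  0.34890072] (array([ 511.1, -300. ]), array([235.6,  43.9]), 0.0) 1657
```

Emit:
move_arm([
  {"delta_pos": [10,-43.4,0],"turn": -0.16},
  {"delta_pos": [10,-43.4,0],"turn": -0.16},
  {"delta_pos": [10,-43.4,0],"turn": -0.16},
  {"delta_pos": [10,-43.4,0],"turn": -0.16},
  {"delta_pos": [10,-43.4,0],"turn": -0.16},
  {"delta_pos": [10,-43.4,0],"turn": -0.16},
  {"delta_pos": [10,-43.4,0],"turn": -0.16},
  {"delta_pos": [10,-43.4,0],"turn": -0.16},
], hand=0.5)

```text
time: 47.92
position: [0.6079, 0.1412, 0.1934]
tool_rot: [-3.137, 0.003, 0.176]
wrist_force: [-0.1, -0.4, -0.6]
opening: 0.0464
gripper_force: 0.0
```

Emit:
move_arm([
  {"delta_pos": [0,0,5],"turn": 0},
  {"delta_pos": [0,0,5],"turn": 0},
  {"delta_pos": [0,0,5],"turn": 0},
  {"delta_pos": [0,0,5],"turn": 0},
])

```text
time: 48.42
position: [0.6106, 0.1328, 0.1474]
tool_rot: [-3.141, -0.003, 0.164]
wrist_force: [0.8, -0.5, -0.6]
opening: 0.0461
gripper_force: 0.0
```

```bash
python3 - <<'E'
from h import *
s=env.state();print(s['time'],s['position'],s['tool_rot'])
p,d,W=cloud("wrist")
R=(abs(W[...,0]-.613)<.06)&(abs(W[...,1]-.1325)<.06)
b=R&(abs(W[...,2]-.042)<.006);n,l,st,c=cv2.connectedComponentsWithStats(b.astype(np.uint8)); i=1+st[1:,4].argmax();print("bar",*rect(W,l==i),st[i,4])
delta(.613,.1325,.021,.164)
p,d,W=cloud("top")
m=(W[...,2]>.055)&(W[...,2]<.08)&(abs(W[...,0]-.511)<.114)&(abs(W[...,1]+.3)<.020)
q=W[m];A=np.c_[q[:,:2]-[.511,-.301],np.ones(len(q))];print("cover",np.linalg.lstsq(A,q[:,2],rcond=None)[0],rect(W,m),m.sum())
E
```

```text
48.425 [0.61056084 0.13283179 0.14744811] [-3.14145132 -0.00324462  0.16445618]
bar [613.2 131.8] [70.4 19.6] 9.0 1454
d [ 0.25  0.09 12.64] turn 0.001
cover [-0.00158393  0.00280843  0.06602033] (array([ 511.8, -300. ]), array([225.5,  39.9]), 0.0) 997
```

The cover top is at 66.0 mm and level, so it is fully home. I'll grasp the lid now.

Emit:
move_arm([
  {"delta_pos": [0.25,0.05,4],"turn": 0},
  {"delta_pos": [0.25,0.05,9],"turn": 0},
  {"delta_pos": [0.25,0.05,12],"turn": 0},
  {"delta_pos": [0.25,0.05,12.5],"turn": 0},
  {"delta_pos": [0.25,0.05,12.5],"turn": 0},
])

```text
time: 49.15
position: [0.6129, 0.1334, 0.0219]
tool_rot: [-3.141, -0.002, 0.165]
wrist_force: [0.2, 0.3, 0.3]
opening: 0.0464
gripper_force: 0.0
```

Emit:
move_arm([
  {"delta_pos": [0,0,0],"turn": 0},
  {"delta_pos": [0,0,0],"turn": 0},
  {"delta_pos": [0,0,0],"turn": 0},
  {"delta_pos": [0,0,0],"turn": 0},
  {"delta_pos": [0,0,0],"turn": 0},
  {"delta_pos": [0,0,-4],"turn": 0},
  {"delta_pos": [0,0,-9],"turn": 0},
  {"delta_pos": [0,0,-15],"turn": 0},
], hand=1)

```text
time: 50.15
position: [0.6103, 0.1333, 0.1702]
tool_rot: [-3.141, 0.005, 0.166]
wrist_force: [0.9, 1.4, -2.0]
opening: 0.0198
gripper_force: 30.0
```

```bash
python3 - <<'E'
from h import *
s=env.state();print(s['time'],s['position'],s['tool_rot'],s['opening'])
delta(.511,.301,.17,np.pi/2-.234)
E
```

```text
50.15 [0.61029428 0.13328406 0.17018609] [-3.14127852  0.00452353  0.16627908] 0.01975664271390459
d [ -7.02 -18.18   0.02] turn -1.171
```

Emit:
move_arm([
  {"delta_pos": [-7.2,-18.2,0],"turn": -1.17},
  {"delta_pos": [-7.2,-18.2,0],"turn": -1.17},
  {"delta_pos": [-7.2,-18.2,0],"turn": -1.17},
  {"delta_pos": [-7.2,-18.2,0],"turn": -1.17},
  {"delta_pos": [-7.2,-18.2,0],"turn": -1.17},
  {"delta_pos": [-7.2,-18.2,0],"turn": -1.17},
  {"delta_pos": [-7.2,-18.2,0],"turn": -1.17},
  {"delta_pos": [-7.2,-18.2,0],"turn": -1.17},
])

```text
time: 51.15
position: [0.5105, 0.3006, 0.1701]
tool_rot: [-3.141, 0.001, 1.333]
wrist_force: [-0.4, 0.1, -2.6]
opening: 0.0199
gripper_force: 30.0
```

Emit:
move_arm([
  {"delta_pos": [0,0,3],"turn": 0},
  {"delta_pos": [0,0,3],"turn": 0},
  {"delta_pos": [0,0,3],"turn": 0},
])

```text
time: 51.52
position: [0.5112, 0.3013, 0.1413]
tool_rot: [3.141, -0.001, 1.335]
wrist_force: [0.9, -0.0, -1.8]
opening: 0.0195
gripper_force: 30.0
```

```bash
python3 - <<'E'
from h import *
s=env.state();print(s['time'],s['position'],s['tool_rot'],s['opening'])
delta(.511,.301,.095,np.pi/2-.234)
p,d,W=cloud("top")
m=(W[...,2]>.116)&(W[...,2]<.18)&(abs(W[...,0]-.51)<.12)&(abs(W[...,1]-.3)<.11)
cv2.imwrite("pics/t10.png",cv2.resize(p[100:300,140:340],None,fx=3,fy=3,interpolation=cv2.INTER_CUBIC))
E
```

```text
51.525 [0.51115905 0.30126095 0.14133356] [ 3.14104016e+00 -8.52285900e-04  1.33488335e+00] 0.019518385526600124
d [-0.03 -0.01  4.63] turn -0.002
```

View pics/t10.png

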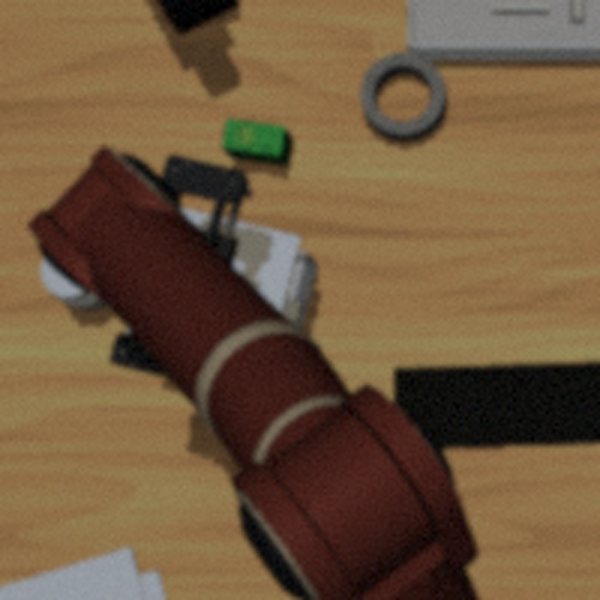

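The lid is over the tub, edges parallel to the rim. I'll lower it and press.

Emit:
move_arm([
  {"delta_pos": [0,0,2],"turn": 0},
  {"delta_pos": [0,0,3.5],"turn": 0},
  {"delta_pos": [0,0,4.5],"turn": 0},
  {"delta_pos": [0,0,4.9],"turn": 0},
  {"delta_pos": [0,0,4.9],"turn": 0},
])

```text
time: 52.2
position: [0.511, 0.3008, 0.0918]
tool_rot: [3.141, -0.0, 1.335]
wrist_force: [-0.5, -0.1, -2.1]
opening: 0.0199
gripper_force: 30.0
```

Emit:
move_arm([
  {"delta_pos": [0,0,0.3],"turn": 0},
  {"delta_pos": [0,0,0.6],"turn": 0},
  {"delta_pos": [0,0,0.9],"turn": 0},
  {"delta_pos": [0,0,0.9],"turn": 0},
])

```text
time: 52.7
position: [0.5111, 0.3008, 0.0842]
tool_rot: [3.141, -0.0, 1.335]
wrist_force: [-1.7, -1.7, 7.8]
opening: 0.0199
gripper_force: 30.0
```

Emit:
move_arm([
  {"delta_pos": [0,0,0.2],"turn": 0},
  {"delta_pos": [0,0,0.4],"turn": 0},
  {"delta_pos": [0,0,0.5],"turn": 0},
  {"delta_pos": [0,0,0.5],"turn": 0},
])

```text
time: 53.2
position: [0.5112, 0.301, 0.0839]
tool_rot: [3.138, -0.0, 1.335]
wrist_force: [-7.6, -7.3, 32.7]
opening: 0.0197
gripper_force: 30.0
```

Emit:
move_arm([
  {"delta_pos": [0,0,-0.5],"turn": 0},
  {"delta_pos": [0,0,-0.5],"turn": 0},
])

```text
time: 53.45
position: [0.5112, 0.3009, 0.0841]
tool_rot: [3.14, -0.0, 1.335]
wrist_force: [-2.7, -2.7, 11.0]
opening: 0.0197
gripper_force: 30.0
```

Emit:
move_arm([
  {"delta_pos": [0,0,0],"turn": 0},
  {"delta_pos": [0,0,0],"turn": 0},
  {"delta_pos": [0,0,0],"turn": 0},
  {"delta_pos": [0,0,-5],"turn": 0},
  {"delta_pos": [0,0,-11],"turn": 0},
  {"delta_pos": [0,0,-16],"turn": 0},
  {"delta_pos": [-5,-5,-16],"turn": 0},
  {"delta_pos": [-10,10,-16],"turn": 0},
], hand=0.4)

```text
time: 54.45
position: [0.4893, 0.2293, 0.2356]
tool_rot: [-3.118, 0.021, 1.354]
wrist_force: [1.8, 0.7, -1.0]
opening: 0.0562
gripper_force: 0.0
```

Emit:
move_arm([
  {"delta_pos": [-20,0,0],"turn": 0},
  {"delta_pos": [-20,0,0],"turn": 0},
  {"delta_pos": [-20,0,0],"turn": 0},
  {"delta_pos": [-20,0,0],"turn": 0},
  {"delta_pos": [-20,0,0],"turn": 0},
  {"delta_pos": [-20,0,0],"turn": 0},
])

```text
time: 55.2
position: [0.4629, 0.0404, 0.2428]
tool_rot: [3.141, -0.002, 1.339]
wrist_force: [0.5, 0.3, -1.0]
opening: 0.056
gripper_force: 0.0
```

```bash
python3 - <<'E'
from h import *
s=env.state();print(s['time'],s['position'],s['tool_rot'],s['opening'])
for n in("top","scene"):
    p,d,W=cloud(n)
    R=(abs(W[...,0]-.511)<.075)&(abs(W[...,1]-.301)<.075)&(W[...,2]>.07)&(W[...,2]<.095)
    q=W[R];A=np.c_[q[:,:2]-[.511,.301],np.ones(len(q))];print(n,"lid plane",np.linalg.lstsq(A,q[:,2],rcond=None)[0],rect(W,R),R.sum())
    m=(W[...,2]>.055)&(W[...,2]<.08)&(abs(W[...,0]-.511)<.114)&(abs(W[...,1]+.3)<.020)
    q=W[m];A=np.c_[q[:,:2]-[.511,-.301],np.ones(len(q))];print("cover",np.linalg.lstsq(A,q[:,2],rcond=None)[0],rect(W,m),m.sum())
    cv2.imwrite(f"pics/{n}11.png",p)
E
```

```text
55.2 [0.46286175 0.04042823 0.24280934] [ 3.14124137e+00 -1.78233978e-03  1.33901855e+00] 0.05596729741009418
top lid plane [-0.00013871  0.00249771  0.07963319] (array([511.6, 301.5]), array([145.1, 138.3]), 77.1) 1909
cover [-0.00290772 -0.02809583  0.06641685] (array([ 512., -300.]), array([ 39.9, 225.9]), 89.9) 992
scene lid plane [-0.00212175 -0.00244786  0.07935521] (array([511.5, 303.1]), array([142.6, 139.1]), 76.8) 1995
cover [0.0003525  0.01047013 0.06426923] (array([ 510.9, -300. ]), array([ 39.9, 226.8]), 90.0) 433
```

View pics/scene11.png

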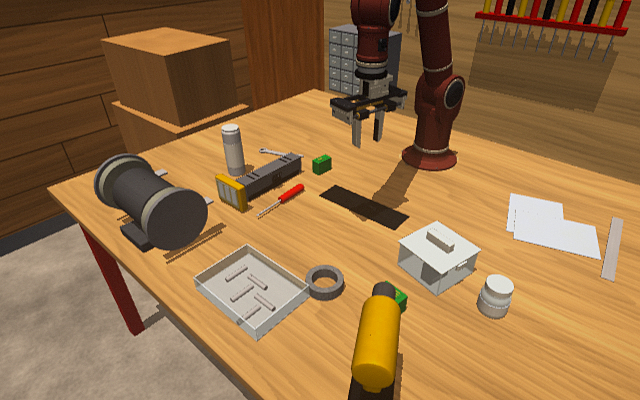

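The lid plate sits level at 79.5 mm (79 expected) and the cover top at about 66 mm, and the bystanders haven't moved. I'll hand the job in.

```bash
python3 -c "
from cell import env
print(env.sign_off())"
```

```text
the job is handed in; nothing more can be done
None
```

The job is handed in at about 55 s of robot time: both spent packs are in the tub, three fresh packs stand upright in the bay, the cover is back on level and fully home, and the lid is pressed down level on the tub; the sign-off returned no verdict.

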